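Load the tumble mixer and twist its guard shell shut

TASK

Stand the orange-lidded pot in the middle of the tumble mixer's round nest and let go of it; then put the blue guard shell over it, turn the shell until its yellow lugs drop through the gaps of the mixer's locking ring, and twist it clockwise (seen from above) until the red interlock is pushed fully home. Leave the shell closed and let go; the green-lidded pot, tape roll, tub and bottle stay where they are.

Things in the scene. Friction and masses are not known exactly. Their poses are not given: they have to be found in the camera images.
- mixer: Bench tumble mixer, fixed: a grey housing 150 x 150 mm, 45 mm high, origin at the centre of its underside on the table, x and y along its sides, z up, its knob on the -x side. On its top, centred, is the round nest with a dark steel ring wall, inner radius 62.5 mm, outer 67.5 mm, 21 mm high.
- nest (a point): Centre of the flat nest floor, on the mixer's top (45 mm above the table); axes as the mixer's. A black rubber disc of 68 mm marks where the pot stands.
- ring_top (a point): Centre of the white locking ring inside the nest wall, at its top face, 17 mm above the nest floor; axes as the mixer's, NOT turning with the ring. Ring inner radius 53 mm; three gaps 46 deg wide, 120 deg apart. Its angle differs each time and is not reported: one gap's middle is within 0.3 rad either way of mixer +x (seen from above). Lugs off the gaps rest on its top.
- ring_channel (a point): Nest axis, 4.5 mm above the nest floor; axes as the mixer's. Height of the channel the lugs twist into: clockwise of each gap (seen from above) the ring is a ledge 8 mm thick over a 9 mm high channel, 40 degrees long, ending at a solid stop. Anticlockwise of each gap the ring is solid. From gap middle to stop is about 0.8 rad of twist.
- interlock (a joint): Interlock dog in the channel clockwise of the gap near mixer +x; red flag outside the ring wall. Angle about the nest axis, clockwise positive: 0 rad at the start, 0.45 fully home. Only a lug moves it: the lug meets it about 0.35 rad after the gap's middle and pushes it on to the stop. Light friction, about 0.06 N m; stays where left.
- pot: Orange-lidded pot, loose; origin: centre of its underside, z up. White body 62 mm across, flat orange lid 64 mm across with its top face 50 mm up, and on the lid a grip bar of the same colour, 44 mm long (along the pot's x), 14 mm thick (y), 26 mm high (50 to 76 mm up). Stands upright on the table. About 0.2 kg, varies.
- shell: Blue guard shell, loose: an upside-down cup, open below, origin at the centre of its foot, z up, upright at the start. Outer radius 49.5 mm, inner 45 mm, inside height 82 mm, top face 86 mm up. At its foot three yellow lugs at 0, 120, 240 deg from its x axis, all alike, each 34 deg wide, 6 mm thick, out to radius 60 mm; they pass any gaps when within 5 deg. About 0.32 kg, varies.
- shell_bar (a point): Middle of the black grip bar on the shell's top, 101 mm above the shell's origin, axes as the shell's: bar 72 mm long (x), 16 mm thick (y), 30 mm high (86 to 116 mm above the foot). Fully down, the shell's foot is on the nest floor.
- spare_pot: Green-lidded pot, loose, not needed, leave alone; origin: centre of its underside, z up. White body 62 mm across, flat green lid 64 mm across with its top face 50 mm up, and on the lid a grip bar of the same colour, 44 mm long (along the pot's x), 14 mm thick (y), 26 mm high (50 to 76 mm up). Stands upright on the table. About 0.2 kg, varies.
- tape: Green tape roll lying flat, 96 mm across, 22 mm high, loose; origin at the centre of its underside. Leave alone.
- tub: White open tub, 110 mm across, 100 mm high, loose; origin at the centre of its underside. Leave alone.
- bottle: Grey bottle, 60 mm across, 150 mm high, loose; origin at the centre of its underside. Leave alone.
Not all that is in view belongs to the job. Of the things like the shell, leave any that is brown; of the rest the larger one is meant.

How it is judged (in metres and radians):
On the way, in this order (a step that is already met when the one before it is completed fails the run):
1. the orange-lidded pot stands in the middle of the nest, let go (horizontal distance between pot and nest below 0.01 m and z of pot in the frame of nest below 0.005 m and angle between pot's own z axis and vertical below 0.1 rad and contact force between pot and the fingers below 0.2 N), for 0.2 s.
2. the shell is over the pot with its lugs dropped through the gaps, the interlock not yet pushed (horizontal distance between pot and nest below 0.01 m and z of each of pot, shell in the frame of nest below 0.005 m and angle between pot's own z axis and vertical below 0.1 rad and horizontal distance between shell and nest below 0.006 m and angle between shell's own z axis and vertical below 0.06 rad and value of joint interlock below 0.2 rad), for 0.1 s.
3. the shell is twisted until the interlock is home (horizontal distance between shell and nest below 0.006 m and z of shell in the frame of nest below 0.005 m and angle between shell's own z axis and vertical below 0.06 rad and value of joint interlock above 0.36 rad), for 0.1 s.
At the end, for the whole second after the job is handed in: The orange-lidded pot stands upright in the nest within 10 mm of its centre, the shell is fully down over it (foot within 5 mm of the nest floor, within 6 mm of centre, upright), the interlock reads more than 0.36 rad, and all is at rest (all of step 3 and horizontal distance between pot and nest below 0.01 m and z of pot in the frame of nest below 0.005 m and angle between pot's own z axis and vertical below 0.1 rad and linear speed of shell below 0.02 m/s); the robot touches nothing.
It fails at once if the green-lidded pot is moved more than 40 mm (distance of spare_pot from where it was at the start of the episode above 0.04 m).
It fails at once if the tape roll is moved more than 40 mm (distance of tape from where it was at the start of the episode above 0.04 m).
It fails at once if the white tub is moved more than 40 mm (distance of tub from where it was at the start of the episode above 0.04 m).
It fails at once if the bottle is moved more than 40 mm (distance of bottle from where it was at the start of the episode above 0.04 m).
It also fails if it takes over 72 s, if anything falls off the work surface, if the arm or the gripper's body presses on something with over 40 N, if the wrist force passes 120 N, or if a joint passes its speed limit or range.

ROBOT

A 7-joint arm with a two-finger parallel gripper is mounted at the origin on the work surface. World frame = base frame: x ahead of the robot, y to its left, z up, the work surface at z = 0. Lengths are in mm, angles in rad, forces in N, time in s.
With the tool pointing down it reaches from about 400 to 875 mm from the base axis. Payload 4.4 kg.
Tool frame: the origin (TCP) lies on the centre line of the jaws, within the pads' length; the fingertips stand 8 mm ahead of it and the grasp point (between the pads) lies 11 mm behind it; x points along the fingers, z is the direction in which the jaws open and shut, and the axes are right-handed (so a half turn about x gives the same grasp; the last joint's range is limited). The gripper opens to 85 mm and grips with 20 to 120 N. Pads are 22 mm wide; open, the fingers measure 114 mm over their backs; the gripper's body (76 mm by 85 mm) begins 54 mm behind the grasp point. The pads swing forward as they close: fully open they stand 13 mm farther back than shut.
Start: joints at [-1.226, 0.628, 0.038, 1.517, -0.027, 0.996, -0.02], TCP at [259.552, 595.945, 239.313] pointing down, gripper open.
Joint ranges: [-3.06, 3.06], [-0.37, 2.12], [-1.25, 1.32], [0.18, 2.47], [-1.1, 4.24], [0.23, 1.98], [-2.94, 2.94]. Speed limits (rad/s): [2.57, 2.57, 3.14, 3.14, 3.14, 3.14, 3.14].

INTERFACE

Orientations are given as [roll, pitch, yaw] about the fixed x, y, z axes, in that order (R = Rz(yaw) Ry(pitch) Rx(roll)).
In Python, from cell import ctrl, get_image, camera_params gives the robot as it stands. The module is installed in compiled form; this text tells all that it offers.
- The arm moves only by the shell command python3 -m handwheel 'ROWS'. ROWS is text: rows parted by semicolons, each of 7 numbers parted by spaces: the opening, from -1 (shut) to 1 (fully open), then the shift along the tool's x, y, z in mm, then the turn, a rotation vector about the tool's x, y, z in rad. In form: grip x y z wx wy wz; .... A call has 1 to 10 rows; each row shifts and turns the pose as measured when the row begins, along the tool's axes as they then stand; what a row does not reach is not made up. A row lasts 1/10 s, in which the tool goes at most 50 mm and 8.59 degrees, less where a joint would pass 70% of its speed; a pose out of reach is approached as far as the arm can. A call with a gripper value outside its range is refused whole. The fingers move at their own pace and stop on an object; the grip force is fixed at half the most. Time passes only in rows, so rows that do not move let the fingers close. It gives the time, the measured TCP pose, the force and the opening at its end, in the units of the state.
- ctrl.read_state(): the state, without advancing time (a new reading comes with each control period).
- get_image(name): name is "scene" or "side" or "wrist"; returns the picture (384x512x3 uint8, blue, green, red); there is no depth.
- camera_params(name): a dict with "fx", "fy", "cx", "cy" (pixels), "eye" and "orientation" of the camera in the world. Camera axes: x right, y up, looking along -z (the intrinsics and any distortion apply to the point x, -y, -z); pixel columns grow to the right and rows downward; lengths in mm; the calibration is good to about 2 mm. The wrist camera is an equidistant fisheye: a pixel r from the principal point sees the ray r / f radians off the axis. A picture is of the moment at which its call begins: read the wrist's pose just before it. camera_params takes no time and is no camera call; for the wrist camera it gives the pose at the moment of the call.
- ctrl.finish_job(): hands the job in, once; it reports no verdict.
The state is a dict: "clock": time; "qpos": joint angles; "qd": joint speeds; "tau": joint torques, N m; "eef_pos": TCP position; "tool_rot": TCP orientation; "force": force on the tool from outside, world axes, zero at the start; "torque": the same for the moment, N m; "width": finger opening in mm.
Only numpy, scipy, OpenCV 4.12 (cv2) and the standard library are available. Lean on these libraries where they do the work, as an engineer would, in place of code of your own. Each camera call takes 0.05 s, during which the arm holds its last target.

## Working session

There is one attempt and no reset: what is moved stays moved. The work goes in short steps, Python scripts to look and compute and a shell command to move; the robot and the scene stay as the last step left them, time stands still between calls to the robot, and variables do not carry over. Pictures are saved under pics/ and viewed, and the job is handed in when it is done.

```bash
mkdir -p pics; ls
python3 - <<'E'
from cell import ctrl,get_image,camera_params
import cv2
s=ctrl.read_state();print(s)
for n in("scene","side","wrist"):
    print(n,camera_params(n)); cv2.imwrite(f"pics/{n}0.png",get_image(n))
E
```

```text
pics
{'clock': 0.0, 'qpos': array([-1.22580855,  0.62932345,  0.03844312,  1.51837304, -0.02701296,
        0.99631964, -0.01998535]), 'qd': array([ 0.00088448,  0.00155747, -0.00186003,  0.00086562,  0.00233991,
        0.00022837, -0.00011436]), 'tau': array([-1.27002013e-04, -5.63409877e+01,  1.22627735e+00, -1.93446922e+01,
        1.10530943e-02,  1.06726433e-02, -4.03879511e-06]), 'eef_pos': array([259.28942452, 595.37038285, 238.40219429]), 'tool_rot': array([-3.13421634,  1.56889076, -1.97420125]), 'force': array([-0.54551263, -0.00354457,  0.28717061]), 'torque': array([ 0.03009855, -0.01199296,  0.02682219]), 'width': 85.69279160093879}
scene {'fx': 358.90051346361145, 'fy': 358.90051346361145, 'cx': 251.4059297481531, 'cy': 191.94263826433067, 'eye': array([1223.05115644,  200.6133547 ,  863.53890392]), 'orientation': array([ 0.74470159, -0.01806897,  1.8701278 ])}
side {'fx': 417.8772265597516, 'fy': 417.8772265597516, 'cx': 245.5700206572065, 'cy': 189.1580881379787, 'eye': array([ -38.22624606, -563.56996067, 1077.94053484]), 'orientation': array([ 0.70445483, -0.01477086, -0.77204164])}
wrist {'fx': 297.3186396354542, 'fy': 297.3186396354542, 'cx': 253.88855355881543, 'cy': 191.8722241318627, 'eye': array([195.34536667, 622.08248001, 372.66905863]), 'orientation': array([-0.27439498,  0.00209471,  1.16079724])}
```

View pics/scene0.png

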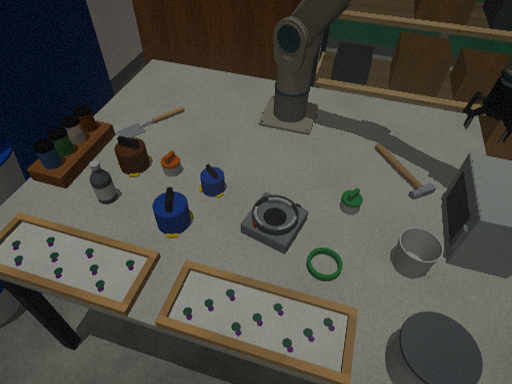

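View pics/side0.png

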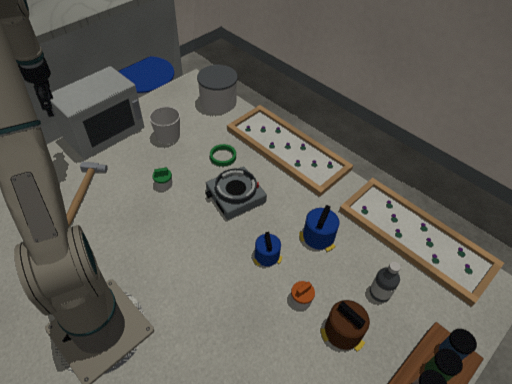

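View pics/wrist0.png

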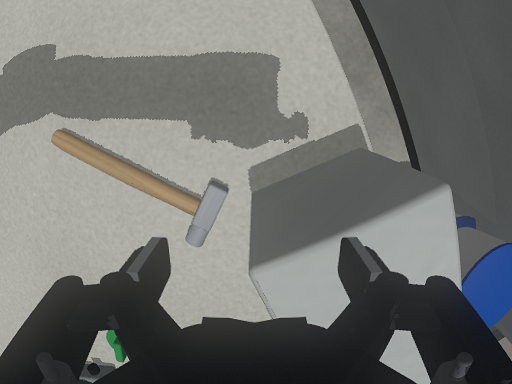

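Candidates for the pot are the orange lid (scene 171,162 / side 303,292) and the green one (scene 351,200), which is not wanted. For the shell: large blue (scene 171,212 / side 322,228), small blue (scene 212,180 / side 267,249) and brown (scene 131,155 / side 347,325). I choose the orange pot and the large blue shell, and will check both in crops.

```bash
cat > h.py <<'E'
import numpy as np,cv2
from scipy.spatial.transform import Rotation as R
from cell import ctrl,get_image,camera_params
def rot(o): return R.from_euler('xyz',o).as_matrix()
def ray(p,u,v,fish=False):
    x=(u-p['cx'])/p['fx'];y=(v-p['cy'])/p['fy']
    if fish:
        r=np.hypot(x,y);k=np.sin(r)/r if r>1e-9 else 1
        d=np.array([x*k,-y*k,-np.cos(r)])
    else: d=np.array([x,-y,-1.])
    d=rot(p['orientation'])@d
    return np.array(p['eye']),d/np.linalg.norm(d)
def plane(p,u,v,z,fish=False):
    e,d=ray(p,u,v,fish);return e+d*(z-e[2])/d[2]
def proj(p,X,fish=False):
    c=rot(p['orientation']).T@(np.array(X)-p['eye']);a,b,w=c[0],-c[1],-c[2]
    if fish:
        r=np.hypot(a,b);t=np.arctan2(r,w);k=t/r if r>1e-9 else 0
        return p['cx']+p['fx']*a*k,p['cy']+p['fy']*b*k
    return p['cx']+p['fx']*a/w,p['cy']+p['fy']*b/w
def tri(r1,r2):
    A=np.zeros((3,3));b=np.zeros(3)
    for e,d in(r1,r2):
        M=np.eye(3)-np.outer(d,d);A+=M;b+=M@e
    return np.linalg.solve(A,b)
def crop(img,u,v,h,k,name):
    c=img[max(0,v-h):v+h,max(0,u-h):u+h];c=cv2.resize(c,None,fx=k,fy=k,interpolation=cv2.INTER_CUBIC);cv2.imwrite(name,c);return c
E
python3 - <<'E'
from h import *
rows=[]
for n,pts in(("scene",[(171,162),(171,212),(276,218)]),("side",[(303,292),(322,228),(236,190)])):
    im=cv2.imread(f"pics/{n}0.png")
    rows.append(np.hstack([cv2.resize(im[v-32:v+32,u-32:u+32],(260,260),interpolation=cv2.INTER_CUBIC) for u,v in pts]))
cv2.imwrite("pics/crops.png",np.vstack(rows))
p=[camera_params("scene"),camera_params("side")]
for a,b in(((171,162),(303,292)),((171,200),(324,216)),((276,213),(236,185)),((212,175),(267,242)),((131,150),(350,315)),((351,198),(162,174))):
    print(tri(ray(p[0],*a),ray(p[1],*b)).round())
E
```

```text
[ 446. -309.   39.]
[ 646. -205.   97.]
[567.  85.  56.]
[ 481. -142.   62.]
[ 467. -440.   73.]
[428. 291.  48.]
```

View pics/crops.png

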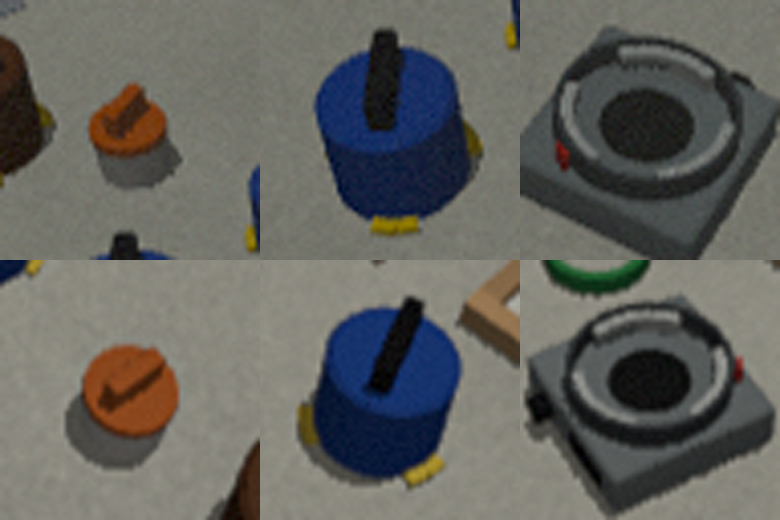

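The crops confirm both choices: orange lid with bar along one diagonal, large blue shell with black bar and yellow lugs. The mixer's red flag is at about scene (267,219) / side (256,182), on its +x side. Next I write a planner that gives shifts in tool axes.

```bash
cat >> h.py <<'E'
def pl(target,zdir=None,n=None,s=None):
    """print per-row shift in tool axes. zdir: desired world heading (rad) of tool z (jaw axis), modulo pi"""
    s=s or ctrl.read_state();T=rot(s['tool_rot']);p=s['eef_pos'];d=np.array(target)-p
    # desired down orientation
    h=np.arctan2(T[1,2],T[0,2])
    dh=0 if zdir is None else zdir-h
    if zdir is not None: dh=(dh+np.pi/2)%np.pi-np.pi/2
    x=np.array([0,0,-1.]);z=np.array([np.cos(h+dh),np.sin(h+dh),0]);y=np.cross(z,x)
    W=np.stack([x,y,z],1);w=R.from_matrix(T.T@W).as_rotvec()
    k=n or int(max(np.ceil(np.linalg.norm(d)/45),np.ceil(np.linalg.norm(w)/.14),1))
    for i in range(k):
        Ti=T@R.from_rotvec(w*i/k).as_matrix();q=Ti.T@d/k
        print(i,q.round(1),(w/k).round(4))
    print('pos',p.round(1),'h',round(h,4),'dh',round(dh,4),'force',s['force'].round(1),'w',round(s['width'],1),'t',s['clock'],'q',s['qpos'].round(2))
E
python3 - <<'E'
from h import *
s=ctrl.read_state();T=rot(s['tool_rot']);print(T.round(3))
p=camera_params("wrist");e,d=ray(p,p['cx'],p['cy'],True);print('cam off tool',T.T@(e-s['eef_pos']),'axis',T.T@d)
h=plane(p,p['cx'],p['cy'],60,True);print(h-s['eef_pos'])
pl([500,150,330])
E
```

```text
[[-0.001 -0.917  0.399]
 [-0.001  0.399  0.917]
 [-1.     0.    -0.001]]
cam off tool [-134.17221975   69.28214736   -1.34991975] axis [ 9.62588207e-01 -2.70968460e-01 -1.91590701e-04]
[  16.53951588   -9.02132063 -178.61410876]
0 [ -7.6 -33.2 -26. ] [-0.     -0.0001 -0.    ]
1 [ -7.6 -33.2 -26. ] [-0.     -0.0001 -0.    ]
2 [ -7.6 -33.2 -26. ] [-0.     -0.0001 -0.    ]
3 [ -7.6 -33.2 -26. ] [-0.     -0.0001 -0.    ]
4 [ -7.6 -33.2 -26. ] [-0.     -0.0001 -0.    ]
5 [ -7.6 -33.2 -26. ] [-0.     -0.0001 -0.    ]
6 [ -7.6 -33.2 -26. ] [-0.     -0.0001 -0.    ]
7 [ -7.6 -33.2 -26. ] [-0.     -0.0001 -0.    ]
8 [ -7.6 -33.2 -26. ] [-0.     -0.0001 -0.    ]
9 [ -7.6 -33.2 -26. ] [-0.     -0.0001 -0.    ]
10 [ -7.6 -33.2 -26. ] [-0.     -0.0001 -0.    ]
11 [ -7.6 -33.2 -26. ] [-0.     -0.0001 -0.    ]
pos [259.3 595.5 238.6] h 1.16 dh 0 force [ 1.   0.8 -0.1] w 85.3 t 0.15 q [-1.23  0.63  0.04  1.52 -0.03  1.   -0.02]
```

```bash
python3 -m handwheel '1 -8 -33 -26 0 0 0;1 -8 -33 -26 0 0 0;1 -8 -33 -26 0 0 0;1 -8 -33 -26 0 0 0;1 -8 -33 -26 0 0 0;1 -8 -33 -26 0 0 0;1 -8 -33 -26 0 0 0;1 -8 -33 -26 0 0 0;1 -8 -33 -26 0 0 0;1 -8 -33 -26 0 0 0'
python3 - <<'E'
from h import *
pl([560,85,330],0.0)
E
```

```text
clock: 1.15
eef_pos: [460.3, 218.1, 316.4]
tool_rot: [2.363, 1.563, -2.746]
force: [1.6, -0.4, -0.5]
width: 85.4
0 [ -1.5 -15.9  -9.4] [ 0.1305 -0.0009 -0.0002]
1 [ -1.6 -17.   -7.2] [ 0.1305 -0.0009 -0.0002]
2 [ -1.6 -17.8  -4.9] [ 0.1305 -0.0009 -0.0002]
3 [ -1.6 -18.3  -2.6] [ 0.1305 -0.0009 -0.0002]
4 [ -1.6 -18.5  -0.2] [ 0.1305 -0.0009 -0.0002]
5 [ -1.5 -18.3   2.2] [ 0.1305 -0.0009 -0.0002]
6 [ -1.5 -17.9   4.6] [ 0.1305 -0.0009 -0.0002]
7 [ -1.5 -17.1   6.9] [ 0.1305 -0.0009 -0.0002]
8 [ -1.5 -16.1   9.1] [ 0.1305 -0.0009 -0.0002]
pos [460.3 218.1 316.4] h 1.1748 dh -1.1748 force [ 1.6 -0.4 -0.5] w 85.4 t 1.15 q [-0.57  0.34  0.09  1.79 -0.04  1.01  0.72]
```

```bash
python3 -m handwheel '1 -2 -16 -9 .13 0 0;1 -2 -17 -7 .13 0 0;1 -2 -18 -5 .13 0 0;1 -2 -18 -3 .13 0 0;1 -2 -18 0 .13 0 0;1 -2 -18 2 .13 0 0;1 -2 -18 5 .13 0 0;1 -2 -17 7 .13 0 0;1 -2 -16 9 .13 0 0;1 0 0 0 0 0 0'
python3 - <<'E'
from h import *
p=camera_params("wrist");im=get_image("wrist");cv2.imwrite("pics/w1.png",im);import pickle;pickle.dump(p,open("w1.pkl","wb"))
pl([450,-250,330],-.6)
E
```

```text
clock: 2.15
eef_pos: [561.8, 68.9, 335.1]
tool_rot: [-2.338, 1.561, -2.395]
force: [-0.4, 0.2, -0.2]
width: 85.7
0 [  0.9 -40.7 -11.8] [ 0.0685 -0.0008  0.001 ]
1 [  0.9 -41.5  -8.9] [ 0.0685 -0.0008  0.001 ]
2 [  0.8 -42.   -6.1] [ 0.0685 -0.0008  0.001 ]
3 [  0.8 -42.3  -3.2] [ 0.0685 -0.0008  0.001 ]
4 [  0.7 -42.4  -0.3] [ 0.0685 -0.0008  0.001 ]
5 [  0.7 -42.3   2.6] [ 0.0685 -0.0008  0.001 ]
6 [  0.7 -42.1   5.5] [ 0.0685 -0.0008  0.001 ]
7 [  0.6 -41.6   8.4] [ 0.0685 -0.0008  0.001 ]
pos [560.9  70.6 334.8] h -0.052 dh -0.548 force [-0.2 -0.3  0.1] w 85.5 t 2.2 q [-0.46  0.44  0.43  1.63 -0.19  1.13 -0.03]
```

View pics/w1.png

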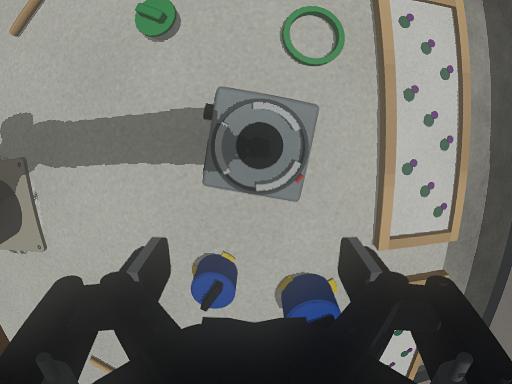

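The mixer is at about (260,147), its knob (-x) at (209,111) and the red flag at (298,178). Next I zoom on the ring.

Run:
```python
from h import *
import pickle
p=pickle.load(open("w1.pkl","rb"));im=cv2.imread("pics/w1.png")
c=crop(im,260,145,64,6,"pics/ringc.png")
# dark disc centre
g=cv2.cvtColor(im,cv2.COLOR_BGR2GRAY);m=((g<45).astype(np.uint8));m[:110]=0;m[185:]=0;m[:,:225]=0;m[:,295:]=0
cs,_=cv2.findContours(m,0,1);c=max(cs,key=cv2.contourArea);e=cv2.fitEllipse(c);print(e,plane(p,*e[0],46,True))
# top housing corners in px by eye
for uv in((219,87),(318,104),(299,201),(203,183)):print(plane(p,*uv,45,True).round(1))
```

```text
((251.56704711914062, 147.01388549804688), (24.938512802124023, 36.17047119140625), 101.40677642822266) [556.22885968  82.08534359  46.        ]
[515.3 171.   45. ]
[654.2 140.1  45. ]
[622.9  -3.   45. ]
[481.   32.8  45. ]
```

View pics/ringc.png

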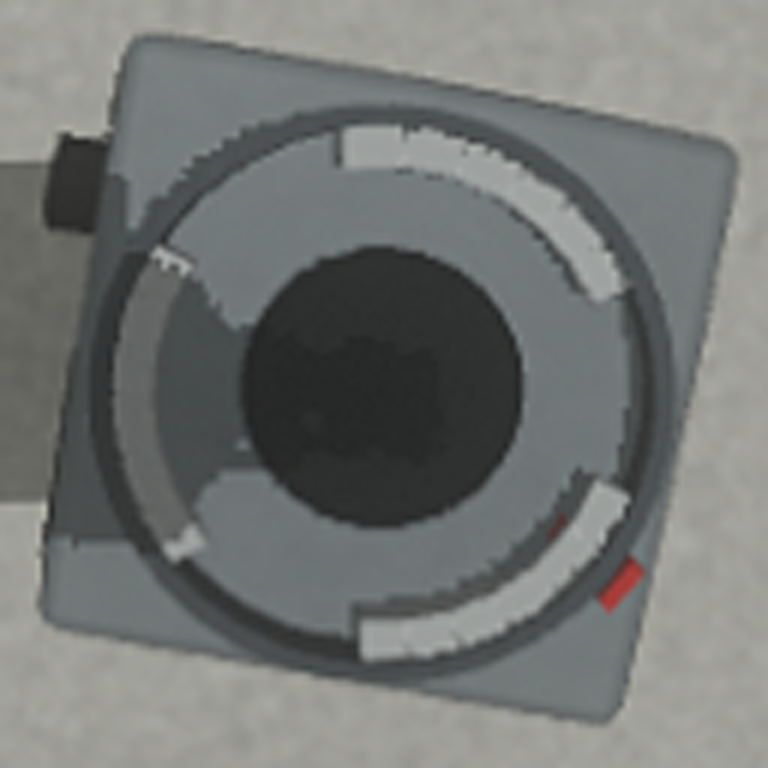

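Run:
```python
from h import *
import pickle
p=pickle.load(open("w1.pkl","rb"))
f=lambda x,y,z:plane(p,196+(x+.5)/6-.5,81+(y+.5)/6-.5,z,True)
im=cv2.imread("pics/ringc.png");g=im.max(2)
c=f(382,386,46);print('disc',c)
m=(g<62).astype(np.uint8);m[:230]=0;m[540:]=0;m[:,:225]=0;m[:,540:]=0
cs,_=cv2.findContours(m,0,1);k=max(cs,key=cv2.contourArea);x=cv2.boundingRect(k);print(x)
# outer ring wall outline eyeballed
for q in((95,386),(672,386),(385,104),(385,680)): print(f(*q,66))
a={}
for n,q in dict(topL=(341,148),topR=(611,295),botR=(609,484),botL=(359,640),lowL=(180,549),upL=(167,255)).items():
    w=f(*q,62);d=w-c;a[n]=np.degrees(np.arctan2(d[1],d[0]));print(n,np.hypot(d[0],d[1]).round(1),a[n].round(1))
for q,r in(('topR','botR'),('botL','lowL'),('upL','topL')):
    d=(a[r]-a[q]+180)%360-180;print('gap mid',(a[q]+d/2)%360,'width',d)
print('flag',np.degrees(np.arctan2(*(f(622,585,60)-c)[1::-1])))
```

```text
disc [567.3494779  84.5153952  46.       ]
(239, 248, 282, 279)
[501.91310586  91.03810864  66.        ]
[633.59408754  84.0615171   66.        ]
[571.34412029 150.81447083  66.        ]
[564.37868533  17.60595403  66.        ]
topL 57.3 96.4
topR 57.2 21.2
botR 56.6 -24.4
botL 58.6 -98.5
lowL 59.6 -145.7
upL 58.8 143.4
gap mid 358.3524661887064 width -45.599349033434635
gap mid 237.91403025190186 width -47.24050198964733
gap mid 119.87851070447314 width -46.99586984500189
flag -41.599424728739336
```

Mixer centre is about (567.5, 84.3), gap phase about -1.3° (mod 120°) and mixer yaw about -12.5°. Now I move to look at the pot and shell.

Run:
```python
from h import *
pl([490,-350,330],-.5,n=10)
```

```text
0 [  0.8 -42.4  -4.9] [ 0.0448 -0.0007  0.0008]
1 [  0.7 -42.5  -3. ] [ 0.0448 -0.0007  0.0008]
2 [  0.7 -42.6  -1.1] [ 0.0448 -0.0007  0.0008]
3 [  0.7 -42.6   0.8] [ 0.0448 -0.0007  0.0008]
4 [  0.6 -42.6   2.7] [ 0.0448 -0.0007  0.0008]
5 [  0.6 -42.4   4.6] [ 0.0448 -0.0007  0.0008]
6 [  0.6 -42.2   6.5] [ 0.0448 -0.0007  0.0008]
7 [  0.5 -41.8   8.4] [ 0.0448 -0.0007  0.0008]
8 [  0.5 -41.4  10.3] [ 0.0448 -0.0007  0.0008]
9 [  0.5 -40.9  12.1] [ 0.0448 -0.0007  0.0008]
pos [560.9  70.6 334.8] h -0.052 dh -0.448 force [-0.2 -0.3  0.1] w 85.5 t 2.2 q [-0.46  0.44  0.43  1.63 -0.19  1.13 -0.03]
```

```bash
python3 -m handwheel '1 1 -42 -5 .045 0 0;1 1 -43 -3 .045 0 0;1 1 -43 -1 .045 0 0;1 1 -43 1 .045 0 0;1 1 -43 3 .045 0 0;1 1 -42 5 .045 0 0;1 1 -42 7 .045 0 0;1 1 -42 9 .045 0 0;1 1 -41 10 .045 0 0;1 0 -20 6 .02 0 0';python3 -m handwheel '1 0 0 0 0 0 0'
python3 - <<'E'
from h import *
p=camera_params("wrist");im=get_image("wrist");cv2.imwrite("pics/w2.png",im);import pickle;pickle.dump(p,open("w2.pkl","wb"))
pl([450,-310,200])
E
```

```text
clock: 3.2
eef_pos: [500.5, -321.5, 321.0]
tool_rot: [2.865, 1.553, 2.431]
force: [0.2, 1.0, 0.3]
width: 85.0
clock: 3.3
eef_pos: [499.2, -323.6, 320.6]
tool_rot: [2.927, 1.553, 2.492]
force: [-0.6, 0.2, -0.5]
width: 85.5
0 [ 40.4  -3.6 -16. ] [-0.     -0.0061 -0.0018]
1 [ 40.3  -3.5 -16.2] [-0.     -0.0061 -0.0018]
2 [ 40.2  -3.5 -16.5] [-0.     -0.0061 -0.0018]
pos [ 499.8 -321.8  320.4] h -0.4332 dh 0 force [0.5 0.1 1.1] w 85.3 t 3.35 q [ 0.18  0.53  0.56  1.56 -0.3   1.16  0.37]
```

View pics/w2.png

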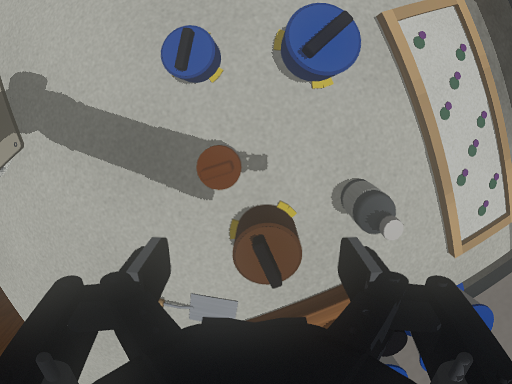

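The pot is at about (219,166) in the arm's shadow. The large shell is at (320,40) with lugs at (280,42) and (321,84), and the brown one at (267,250).

Run:
```python
from h import *
import pickle
p=pickle.load(open("w2.pkl","rb"));im=cv2.imread("pics/w2.png")
a=cv2.resize(im[140:192,193:245],(400,400),interpolation=cv2.INTER_CUBIC);a=cv2.convertScaleAbs(a,alpha=2)
b=cv2.resize(im[0:95,270:365],(400,400),interpolation=cv2.INTER_CUBIC);b=cv2.convertScaleAbs(b,alpha=1.5)
cv2.imwrite("pics/c2.png",np.hstack([a,b]))
```

```text
(no output)
```

View pics/c2.png

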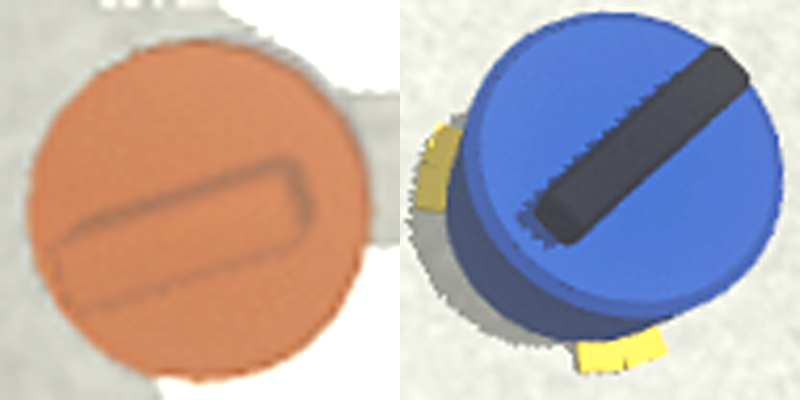

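Run:
```python
from h import *
import pickle
p=pickle.load(open("w2.pkl","rb"));im=cv2.imread("pics/w2.png")
f1=lambda x,y,z:plane(p,193+(x+.5)*52/400-.5,140+(y+.5)*52/400-.5,z,True)
f2=lambda x,y,z:plane(p,270+(x-400+.5)*95/400-.5,(y+.5)*95/400-.5,z,True)
an=lambda a,b:np.degrees(np.arctan2(*(b-a)[1::-1])).round(1)
# lid fit
hsv=cv2.cvtColor(im,cv2.COLOR_BGR2HSV)
m=((hsv[...,0]<14)&(hsv[...,1]>110)).astype(np.uint8);m[:140]=0;m[192:]=0;m[:,:193]=0;m[:,245:]=0
c=max(cv2.findContours(m,0,1)[0],key=cv2.contourArea);P=np.array([plane(p,*q[0],50,True)[:2] for q in c]);print('lid',cv2.minEnclosingCircle(P.astype(np.float32)),P.mean(0))
print('pot centre',f1(199,210,50))
q=[f1(*k,76) for k in((60,250),(80,310),(305,240),(285,160))]
print('bar mid',np.mean(q,0),'ang',an(q[1],q[2]),an(q[0],q[3]))
# shell
m=((hsv[...,0]>100)&(hsv[...,0]<130)&(hsv[...,1]>110)).astype(np.uint8)
print('shell top',f2(625,158,86), 'edge radii',[np.linalg.norm(f2(*k,86)-f2(625,158,86)).round(1) for k in((468,158),(782,170),(610,12),(640,305))])
q=[f2(*k,116) for k in((537,208),(578,243),(748,80),(715,47))]
print('bar mid',np.mean(q,0),'ang',an(q[1],q[2]),an(q[0],q[3]),'len',np.linalg.norm(q[1]-q[2]),np.linalg.norm(q[1]-q[0]))
C=np.mean(q,0)
for k in((622,363),(428,165)):
    w=f2(*k,4);print('lug',an(C,w),np.hypot(*(w-C)[:2]))
# scene/side tri for the shell bar
```

```text
lid ((444.989990234375, -309.7979431152344), 31.478492736816406) [ 445.21136798 -309.64419507]
pot centre [ 445.54780311 -309.40322635   50.        ]
bar mid [ 445.78716423 -309.890742     76.        ] ang -7.6 -3.4
shell top [ 641.96015607 -208.98369442   86.        ] edge radii [np.float64(46.8), np.float64(49.3), np.float64(48.0), np.float64(45.6)]
bar mid [ 640.74922773 -211.10030917  116.        ] ang 21.8 20.7 len 71.96613184680587 14.530533163314638
lug -97.8 55.75185531562256
lug 136.7 56.455945066776124
```

Run:
```python
from h import *
pl([445.3,-309.6,150],np.radians(84.5),n=10)
```

```text
0 [17.1 -1.3 -5.1] [ 0.1233 -0.0019  0.0007]
1 [17.1 -1.9 -5. ] [ 0.1233 -0.0019  0.0007]
2 [17.1 -2.5 -4.7] [ 0.1233 -0.0019  0.0007]
3 [17.1 -3.1 -4.4] [ 0.1233 -0.0019  0.0007]
4 [17.1 -3.6 -4. ] [ 0.1233 -0.0019  0.0007]
5 [17.1 -4.1 -3.6] [ 0.1233 -0.0019  0.0007]
6 [17.1 -4.5 -3.1] [ 0.1233 -0.0019  0.0007]
7 [17.1 -4.9 -2.5] [ 0.1233 -0.0019  0.0007]
8 [17.1 -5.2 -2. ] [ 0.1233 -0.0019  0.0007]
9 [17.  -5.4 -1.3] [ 0.1233 -0.0019  0.0007]
pos [ 499.8 -321.8  320.4] h -0.4332 dh -1.2336 force [0.5 0.1 1.1] w 85.3 t 3.35 q [ 0.18  0.53  0.56  1.56 -0.3   1.16  0.37]
```

```bash
python3 -m handwheel '0 17 -1 -5 .123 -.002 0;0 17 -2 -5 .123 -.002 0;0 17 -3 -5 .123 -.002 0;0 17 -3 -4 .123 -.002 0;0 17 -4 -4 .123 -.002 0;0 17 -4 -4 .123 -.002 0;0 17 -5 -3 .123 -.002 0;0 17 -5 -3 .123 -.002 0;0 17 -5 -2 .123 -.002 0;0 10 -5 -1 .123 -.002 0'
python3 - <<'E'
from h import *
pl([445.3,-309.6,110],np.radians(84.5))
E
```

```text
clock: 4.35
eef_pos: [456.1, -276.6, 151.6]
tool_rot: [2.996, 1.55, 1.338]
force: [0.2, 0.6, 0.1]
width: 42.8
0 [20.4 -4.  17.3] [ 0.0043 -0.0104 -0.0015]
1 [20.6 -3.9 17.1] [ 0.0043 -0.0104 -0.0015]
pos [ 456.1 -276.6  151.6] h -1.6582 dh -0.0086 force [0.2 0.6 0.1] w 42.8 t 4.35 q [ 0.03  0.71  0.76  1.94 -0.72  0.79 -0.45]
```

```bash
python3 -m handwheel '0 20 -4 17 .004 -.01 0;0 20 -4 17 .004 -.01 0;0 0 0 0 0 0 0;0 0 0 0 0 0 0'
python3 - <<'E'
from h import *
p=camera_params("wrist");im=get_image("wrist");cv2.imwrite("pics/w3.png",im)
pl([445.3,-309.6,62],np.radians(84.5))
u=proj(p,[445.3,-309.6,76],True);print(u)
E
```

```text
clock: 4.75
eef_pos: [448.9, -295.5, 107.8]
tool_rot: [3.065, 1.558, 1.416]
force: [1.0, 0.0, 0.7]
width: 42.5
0 [22.8 -1.3  7.5] [ 0.009  -0.0065 -0.0004]
1 [22.9 -1.2  7.4] [ 0.009  -0.0065 -0.0004]
pos [ 448.9 -295.4  107.8] h -1.6489 dh -0.0179 force [0.6 0.8 0.4] w 42.7 t 4.8 q [ 0.11  0.77  0.69  1.96 -0.78  0.71 -0.36]
(np.float64(276.3397381949367), np.float64(229.08543391886886))
```

View pics/w3.png

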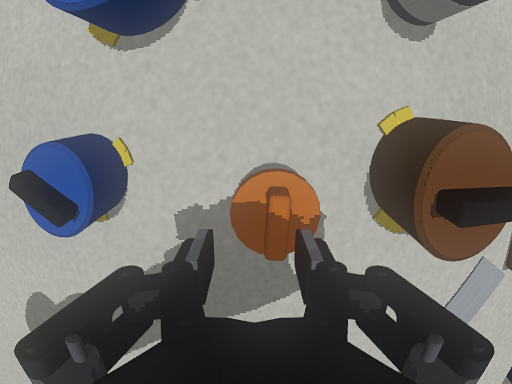

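The wrist view shows the pot's bar at about (278,225), where I predicted it, aligned with the jaws.

```bash
python3 -m handwheel '0 0 -2 14 .009 -.007 0;0 22 -1 1 .009 -.007 0;0 0 0 0 0 0 0'
python3 - <<'E'
from h import *
pl([445.3,-309.6,62],np.radians(84.5))
E
```

```text
clock: 5.1
eef_pos: [447.8, -309.9, 88.2]
tool_rot: [1.217, 1.564, -0.445]
force: [-0.1, 0.3, -0.0]
width: 43.0
0 [26.2 -2.7 -0.1] [ 0.0042  0.0024 -0.0066]
pos [ 447.8 -309.9   88.2] h -1.6626 dh -0.0042 force [-0.1  0.3 -0. ] w 43.0 t 5.1 q [ 0.14  0.8   0.66  1.96 -0.81  0.66 -0.33]
```

```bash
python3 -m handwheel '0 14 -2 0 0 0 -.006;0 12 -1 0 0 0 0;0 0 0 0 0 0 0;-1 0 0 0 0 0 0;-1 0 0 0 0 0 0;-1 0 0 0 0 0 0;-1 0 0 0 0 0 0;-1 0 0 0 0 0 0'
python3 - <<'E'
from h import *
pl([445.3,-309.6,240])
E
```

```text
clock: 5.9
eef_pos: [446.1, -311.3, 63.0]
tool_rot: [0.722, 1.565, -0.94]
force: [-0.2, -0.3, -1.1]
width: 12.4
0 [-44.3  -0.1  -0.2] [ 0.      0.001  -0.0009]
1 [-44.3  -0.1  -0.3] [ 0.      0.001  -0.0009]
2 [-44.3  -0.2  -0.3] [ 0.      0.001  -0.0009]
3 [-44.3  -0.2  -0.4] [ 0.      0.001  -0.0009]
pos [ 446.1 -311.3   63. ] h -1.6622 dh 0 force [-0.2 -0.3 -1.1] w 12.4 t 5.9 q [ 0.17  0.84  0.62  1.97 -0.85  0.61 -0.3 ]
```

```bash
python3 -m handwheel '-1 -20 0 0 0 0 0;-1 -44 0 0 0 0 0;-1 -44 0 0 0 0 0;-1 -44 0 0 0 0 0;-1 -30 0 0 0 0 0'
python3 - <<'E'
from h import *
pl([567.5,84.3,220])
E
```

```text
clock: 6.4
eef_pos: [442.9, -308.3, 246.6]
tool_rot: [-1.734, 1.564, 2.886]
force: [0.8, -0.9, -1.8]
width: 12.5
0 [  2.6   8.8 -40.2] [ 0.     -0.0001  0.0007]
1 [  2.6   8.8 -40.2] [ 0.     -0.0001  0.0007]
2 [  2.6   8.8 -40.2] [ 0.     -0.0001  0.0007]
3 [  2.6   8.8 -40.2] [ 0.     -0.0001  0.0007]
4 [  2.7   8.8 -40.2] [ 0.     -0.0001  0.0007]
5 [  2.7   8.8 -40.2] [ 0.     -0.0001  0.0007]
6 [  2.7   8.8 -40.2] [ 0.     -0.0001  0.0007]
7 [  2.7   8.8 -40.2] [ 0.     -0.0001  0.0007]
8 [  2.7   8.8 -40.2] [ 0.     -0.0001  0.0007]
9 [  2.7   8.8 -40.2] [ 0.     -0.0001  0.0007]
pos [ 442.9 -308.3  246.6] h -1.6637 dh 0 force [ 0.8 -0.9 -1.8] w 12.5 t 6.4 q [-0.    0.61  0.9   1.83 -0.56  0.99 -0.53]
```

```bash
python3 -m handwheel '-1 2 8 -30 0 0 0;-1 2 9 -40 0 0 0;-1 2 9 -40 0 0 0;-1 2 9 -40 0 0 0;-1 2 9 -40 0 0 0;-1 2 9 -40 0 0 0;-1 2 9 -40 0 0 0;-1 3 9 -40 0 0 0;-1 3 9 -40 0 0 0;-1 3 9 -35 0 0 0'; python3 -m handwheel '-1 0 0 0 0 0 0;-1 0 0 0 0 0 0';python3 - <<'E'
from h import *
pl([567.5,84.3,150])
E
```

```text
clock: 7.4
eef_pos: [572.9, 71.2, 228.9]
tool_rot: [0.863, 1.561, -0.815]
force: [0.9, -0.9, -1.7]
width: 12.4
clock: 7.6
eef_pos: [573.4, 79.0, 227.0]
tool_rot: [0.886, 1.564, -0.78]
force: [0.9, -0.7, -2.6]
width: 13.0
0 [38.5 -3.4 -2.5] [ 0.      0.0021 -0.0025]
1 [38.5 -3.3 -2.4] [ 0.      0.0021 -0.0025]
pos [573.4  79.  227. ] h -1.6661 dh 0 force [ 0.9 -0.7 -2.6] w 13.0 t 7.6 q [-0.73  0.71  0.93  1.76 -0.66  1.02 -1.22]
```

```bash
python3 -m handwheel '-1 33 -5 -5 0 .002 0;-1 33 -1 -1 0 .002 -.004;-1 20 0 0 0 0 0;-1 0 0 0 0 0 0;-1 0 0 0 0 0 0';python3 - <<'E'
from h import *
import pickle
s=ctrl.read_state();P={}
for n in("wrist","scene","side"):
    P[n]=camera_params(n);im=get_image(n);cv2.imwrite(f"pics/{n}4.png",im)
pickle.dump(P,open("p4.pkl","wb"))
pl([568.2,84.3,108])
a=cv2.imread("pics/wrist4.png");b=cv2.imread("pics/scene4.png");c=cv2.imread("pics/side4.png")
b=cv2.resize(b[170:250,230:330],(400,320),interpolation=2);c=cv2.resize(c[140:220,190:290],(400,320),interpolation=2)
cv2.imwrite("pics/c4.png",np.hstack([b,c]))
E
```

```text
clock: 8.1
eef_pos: [568.5, 81.1, 140.7]
tool_rot: [1.478, 1.567, -0.194]
force: [1.4, -0.4, -2.1]
width: 12.8
0 [33.3 -1.4 -2.4] [-0.     -0.0005 -0.0058]
pos [569.1  81.8 141.3] h -1.6706 dh 0 force [-0.7 -0.1 -2.8] w 12.7 t 8.25 q [-0.68  0.8   0.83  1.84 -0.78  0.85 -1.13]
```

View pics/wrist4.png

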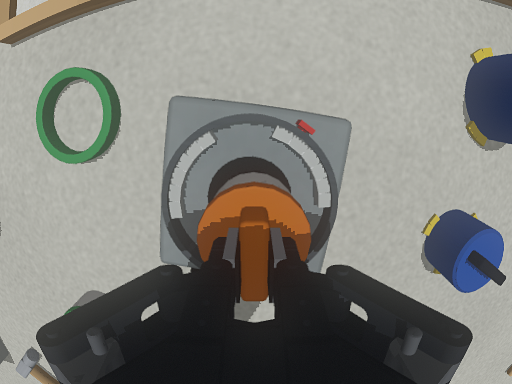

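View pics/c4.png

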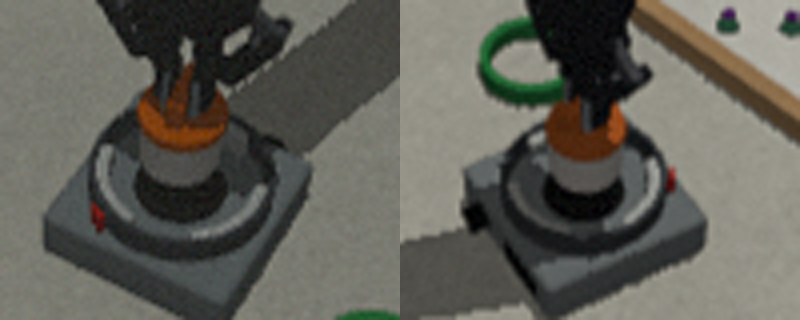

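The pot hangs centred over the black rubber disc in all views, so I lower it.

```bash
python3 -m handwheel '-1 0 -1 -3 0 0 -.005;-1 20 0 0 0 0 0;-1 0 0 0 0 0 0'
python3 - <<'E'
from h import *
pl([568.2,84.3,108])
E
```

```text
clock: 8.55
eef_pos: [570.4, 85.6, 124.1]
tool_rot: [2.027, 1.565, 0.357]
force: [-1.0, -0.3, -2.0]
width: 12.8
0 [16.1 -2.2  1.6] [-0.     -0.0027 -0.0055]
pos [570.4  85.6 124.1] h -1.6701 dh 0 force [-1.  -0.3 -2. ] w 12.8 t 8.55 q [-0.67  0.82  0.81  1.85 -0.81  0.82 -1.11]
```

```bash
python3 -m handwheel '-1 6 -2 1 0 -.003 -.006;-1 5 0 0 0 0 0;-1 4 0 0 0 0 0;-1 0 0 0 0 0 0;-1 0 0 0 0 0 0'
python3 - <<'E'
from h import *
pl([568.2,84.3,108])
E
```

```text
clock: 9.05
eef_pos: [569.9, 85.0, 110.6]
tool_rot: [1.658, 1.568, -0.012]
force: [0.2, -0.5, -1.6]
width: 13.0
0 [ 2.6 -1.7  0.9] [-0.     -0.0002 -0.0027]
pos [569.9  85.  110.6] h -1.6695 dh 0 force [ 0.2 -0.5 -1.6] w 13.0 t 9.05 q [-0.66  0.84  0.79  1.86 -0.83  0.8  -1.1 ]
```

```bash
python3 -m handwheel '-1 2 -2 1 0 0 0;-1 2 -1 0 0 0 0;-1 0 0 0 0 0 0;-1 0 0 0 0 0 0'
python3 - <<'E'
from h import *
pl([568.2,84.3,108])
E
```

```text
clock: 9.45
eef_pos: [567.3, 84.1, 107.5]
tool_rot: [1.772, 1.566, 0.102]
force: [0.9, -0.5, -2.8]
width: 12.8
0 [-0.5  0.8 -0.3] [-0.     -0.0009 -0.0046]
pos [567.3  84.1 107.5] h -1.6699 dh 0 force [ 0.9 -0.5 -2.8] w 12.8 t 9.45 q [-0.66  0.84  0.78  1.87 -0.83  0.79 -1.09]
```

```bash
python3 -m handwheel '-1 2 1 0 0 0 0;-1 0 0 0 0 0 0'; python3 -m handwheel '-1 1.5 0 0 0 0 0;-1 0 0 0 0 0 0';python3 -c "
from h import *
pl([568.2,84.3,108])"
```

```text
clock: 9.65
eef_pos: [567.8, 84.2, 107.9]
tool_rot: [2.365, 1.566, 0.695]
force: [0.6, 0.4, -1.5]
width: 12.9
clock: 9.85
eef_pos: [568.2, 84.3, 107.6]
tool_rot: [2.386, 1.564, 0.716]
force: [-0.7, -1.2, -1.7]
width: 12.6
0 [-0.4  0.  -0. ] [-0.     -0.0047 -0.0045]
pos [568.2  84.3 107.6] h -1.6697 dh 0 force [-0.7 -1.2 -1.7] w 12.6 t 9.85 q [-0.66  0.84  0.78  1.87 -0.84  0.79 -1.09]
```

```bash
python3 -m handwheel '-1 3 0 0 0 0 0;-1 2 0 0 0 0 0';python3 -c "
from h import *
pl([568.2,84.3,108])"
```

```text
clock: 10.05
eef_pos: [568.6, 84.4, 107.4]
tool_rot: [2.612, 1.56, 0.943]
force: [-6.4, -0.4, 17.8]
width: 13.0
0 [-0.6 -0.4  0.2] [-0.     -0.0091 -0.0053]
pos [568.6  84.4 107.4] h -1.6693 dh 0 force [-6.4 -0.4 17.8] w 13.0 t 10.05 q [-0.65  0.84  0.78  1.87 -0.84  0.79 -1.08]
```

Contact: the pot stands on the nest floor. I ease off and release.

```bash
python3 -m handwheel '-1 -1 0 0 0 0 0;-.2 0 0 0 0 0 0;-.2 0 0 0 0 0 0;-.2 0 0 0 0 0 0;-.2 -20 0 0 0 0 0;-.2 -40 0 0 0 0 0;-.2 -40 0 0 0 0 0;0 -40 0 0 0 0 0;0 0 0 0 0 0 0';python3 - <<'E'
from h import *
import pickle
P={}
for n in("wrist","scene","side"):
    P[n]=camera_params(n);im=get_image(n);cv2.imwrite(f"pics/{n}5.png",im)
pickle.dump(P,open("p5.pkl","wb"))
pl([641,-210,250],np.radians(21-90))
b=cv2.imread("pics/scene5.png");c=cv2.imread("pics/side5.png")
b=cv2.resize(b[170:250,230:330],(400,320),interpolation=2);c=cv2.resize(c[140:220,190:290],(400,320),interpolation=2)
cv2.imwrite("pics/c5.png",np.hstack([b,c]))
E
```

```text
clock: 10.95
eef_pos: [567.7, 83.2, 249.8]
tool_rot: [2.823, 1.565, 1.153]
force: [0.7, -0.1, -0.1]
width: 42.9
0 [-1.1 15.1 40.8] [-0.0664 -0.0009  0.001 ]
1 [-1.1 12.3 41.7] [-0.0664 -0.0009  0.001 ]
2 [-1.   9.5 42.4] [-0.0664 -0.0009  0.001 ]
3 [-1.   6.7 43. ] [-0.0664 -0.0009  0.001 ]
4 [-0.9  3.8 43.3] [-0.0664 -0.0009  0.001 ]
5 [-0.9  0.9 43.5] [-0.0664 -0.0009  0.001 ]
6 [-0.9 -1.9 43.4] [-0.0664 -0.0009  0.001 ]
pos [564.1  84.6 244.3] h -1.6693 dh 0.465 force [-0.3 -0.3 -0.7] w 42.3 t 11.1 q [-0.75  0.69  0.95  1.75 -0.64  1.06 -1.24]
```

View pics/wrist5.png

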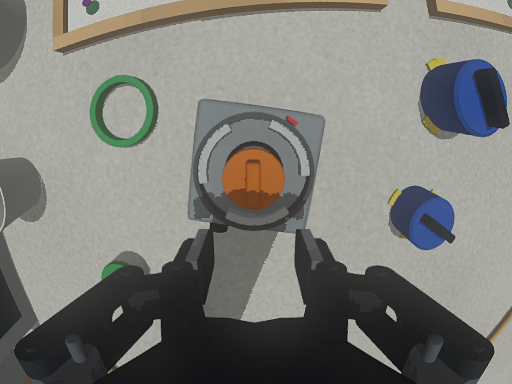

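View pics/c5.png

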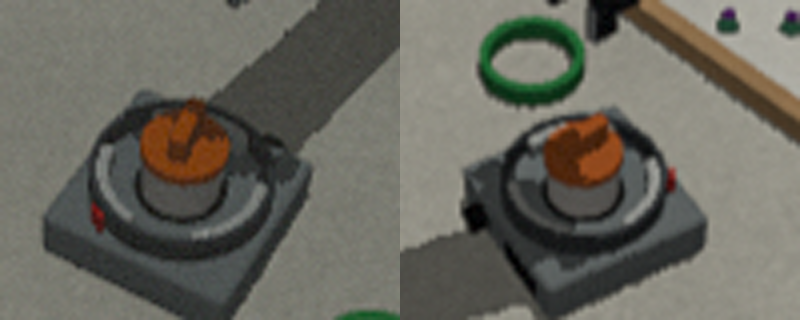

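Run:
```python
from h import *
import pickle
P=pickle.load(open("p5.pkl","rb"))
for n,z in(("wrist",95),("scene",95),("side",95)):
    im=cv2.imread(f"pics/{n}5.png");hsv=cv2.cvtColor(im,cv2.COLOR_BGR2HSV)
    m=((hsv[...,0]<14)&(hsv[...,1]>110)).astype(np.uint8)
    a,b=proj(P[n],[567.5,84.3,95],n=="wrist");a,b=int(a),int(b)
    k=np.zeros_like(m);k[b-45:b+45,a-45:a+45]=1;m*=k
    c=max(cv2.findContours(m,0,1)[0],key=cv2.contourArea);Q=np.array([plane(P[n],*q[0],z,n=="wrist")[:2] for q in c])
    print(n,cv2.minEnclosingCircle(Q.astype(np.float32)),cv2.boundingRect(c))
```

```text
wrist ((567.6000366210938, 83.79647827148438), 31.776531219482422) (222, 148, 63, 62)
scene ((568.15185546875, 88.78392028808594), 39.77253341674805) (265, 195, 23, 22)
side ((568.9686279296875, 82.33615112304688), 40.35039520263672) (226, 168, 20, 19)
```

The pot sits at about (567.6, 83.8), within 1 mm of the nest centre. On to the shell.

```bash
python3 -m handwheel '0 0 15 36 -.066 0 0;0 0 12 42 -.066 0 0;0 0 9 42 -.066 0 0;0 0 7 43 -.066 0 0;0 0 4 43 -.066 0 0;0 0 1 43 -.066 0 0;0 0 -2 43 -.066 0 0;0 0 0 0 0 0 0;0 0 0 0 0 0 0';python3 - <<'E'
from h import *
p=camera_params("wrist");im=get_image("wrist");cv2.imwrite("pics/w6.png",im);import pickle;pickle.dump(p,open("w6.pkl","wb"))
pl([641,-210,150],np.radians(21-90))
E
```

```text
clock: 12.0
eef_pos: [638.5, -205.8, 217.7]
tool_rot: [-2.318, 1.528, 2.784]
force: [1.0, 1.0, 0.3]
width: 42.6
0 [33.7  1.9  3.1] [ 0.0114 -0.0136  0.0163]
1 [33.8  1.3  2.6] [ 0.0114 -0.0136  0.0163]
pos [ 637.9 -206.5  217.7] h -1.182 dh -0.0223 force [-0.4 -1.2 -0.3] w 42.9 t 12.05 q [-0.1   0.81  0.72  1.44 -0.54  1.14 -0.46]
```

View pics/w6.png

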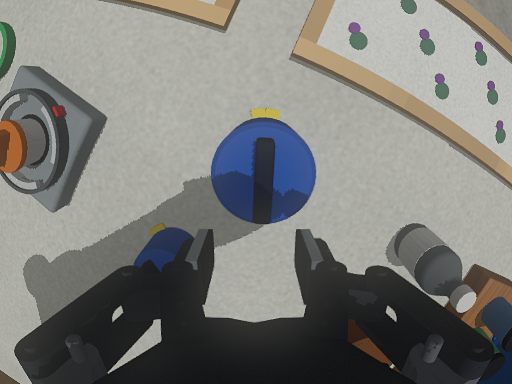

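Shell circle at about (263,172), its bar nearly vertical, one lug at (265,113) at the bar's +x end.

Run:
```python
from h import *
import pickle
p=pickle.load(open("w6.pkl","rb"));im=cv2.imread("pics/w6.png")
g=im.max(2);m=(g<60).astype(np.uint8);m[:125]=0;m[228:]=0;m[:,:245]=0;m[:,285:]=0
c=max(cv2.findContours(m,0,1)[0],key=cv2.contourArea)
print(cv2.boundingRect(c))
Q=np.array([plane(p,*q[0],116,True)[:2] for q in c]).astype(np.float32);r=cv2.minAreaRect(Q);print('bar',r)
print('axis ang',np.degrees(np.arctan2(*(plane(p,265.5,139,116,True)-plane(p,263,222,116,True))[1::-1])))
hsv=cv2.cvtColor(im,cv2.COLOR_BGR2HSV)
cv2.imwrite("pics/c6.png",cv2.resize(im[100:232,200:330],None,fx=4,fy=4,interpolation=2))
ym=((hsv[...,0]>18)&(hsv[...,0]<35)&(hsv[...,1]>120)).astype(np.uint8)
mm=np.zeros_like(ym);mm[100:125,240:290]=1;u=np.argwhere(ym*mm).mean(0)[::-1];w=plane(p,*u,5,True);print('lug',u,w)
bm=((hsv[...,0]>100)&(hsv[...,0]<130)&(hsv[...,1]>100)).astype(np.uint8);bm[:100]=0;bm[232:]=0;bm[:,:205]=0
bm=bm|m
c=max(cv2.findContours(bm,0,1)[0],key=cv2.contourArea);e=cv2.fitEllipse(c[c[:,0,1]>165]);print(e,plane(p,*e[0],86,True))
```

```text
(253, 138, 22, 86)
bar ((646.027099609375, -208.34097290039062), (72.8292465209961, 14.998037338256836), 20.14789390563965)
axis ang 21.246900614072985
lug [265.18930041 113.04938272] [ 694.56210816 -190.83049846    5.        ]
((262.87188720703125, 171.8689422607422), (101.89159393310547, 103.84263610839844), 97.14761352539062) [ 647.24746218 -207.60549848   86.        ]
```

View pics/c6.png

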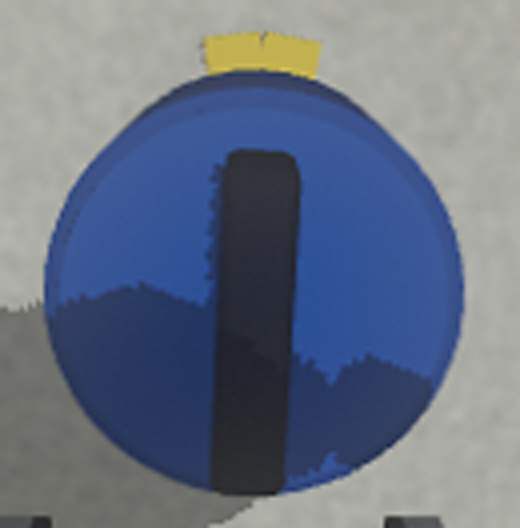

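```bash
python3 - <<'E'
from h import *
pl([644,-209.5,155],np.radians(20.5-90))
E
python3 - <<'E'
from h import *
P=[camera_params(n) for n in("scene","side")]
I=[cv2.imread(f"pics/{n}5.png") for n in("scene","side")]
# bar top ends in crops0 coordinates (scale 260/64)
k=64/260
a=[cv2.resize(I[0][175:235,140:205],(390,360),interpolation=2),cv2.resize(I[1][195:255,290:355],(390,360),interpolation=2)]
cv2.imwrite("pics/c7.png",np.hstack(a))
E
```

```text
0 [31.2  3.3  3.4] [ 0.0157 -0.0135  0.0164]
1 [31.3  2.8  2.9] [ 0.0157 -0.0135  0.0164]
pos [ 637.9 -206.5  217.7] h -1.182 dh -0.031 force [-0.4 -1.2 -0.3] w 42.9 t 12.05 q [-0.1   0.81  0.72  1.44 -0.54  1.14 -0.46]
```

View pics/c7.png

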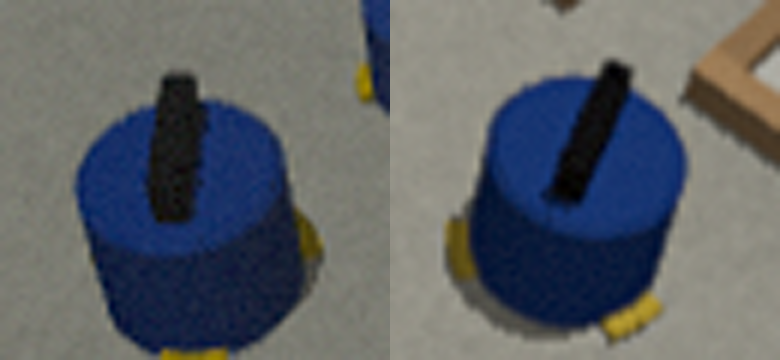

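```bash
python3 - <<'E'
from h import *
P=[camera_params(n) for n in("scene","side")]
print(plane(P[0],169.9,203.9,86),plane(P[1],322.5,220.6,86),tri(ray(P[0],169.9,203.9),ray(P[1],322.5,220.6)))
E
python3 -m handwheel '0 31 3 3 .016 -.013 .016;0 31 3 3 .016 -.013 .016;0 0 0 0 0 0 0;0 0 0 0 0 0 0';python3 - <<'E'
from h import *
p=camera_params("wrist");im=get_image("wrist");cv2.imwrite("pics/w8.png",im);import pickle;pickle.dump(p,open("w8.pkl","wb"))
pl([644,-209.5,98],np.radians(20.5-90))
E
```

```text
[ 650.20372858 -204.06585354   86.        ] [ 639.84189493 -212.20596865   86.        ] [ 644.78413472 -208.8065534    78.1550021 ]
clock: 12.45
eef_pos: [643.7, -203.1, 152.1]
tool_rot: [-2.829, 1.566, 2.245]
force: [0.1, 0.1, 1.5]
width: 42.7
0 [27.  -1.   3.4] [ 0.0017 -0.0027  0.0008]
1 [27.  -1.   3.3] [ 0.0017 -0.0027  0.0008]
pos [ 643.7 -202.7  152. ] h -1.2097 dh -0.0033 force [ 1.   1.2 -0.4] w 42.6 t 12.5 q [-0.1   0.86  0.68  1.53 -0.62  0.98 -0.44]
```

View pics/w8.png

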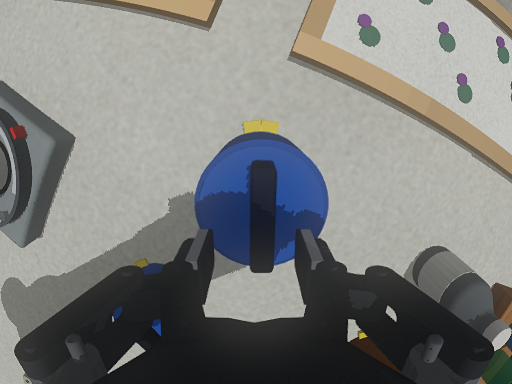

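Run:
```python
from h import *
import pickle
p=pickle.load(open("w8.pkl","rb"));im=cv2.imread("pics/w8.png")
g=im.max(2);m=(g<62).astype(np.uint8);m[:150]=0;m[285:]=0;m[:,:240]=0;m[:,290:]=0
c=max(cv2.findContours(m,0,1)[0],key=cv2.contourArea);print(cv2.boundingRect(c))
Q=np.array([plane(p,*q[0],116,True)[:2] for q in c]).astype(np.float32);r=cv2.minAreaRect(Q);print('bar',r)
w=plane(p,261.5,127,5,True);print('lug',w, np.degrees(np.arctan2(w[1]-r[0][1],w[0]-r[0][0])),np.hypot(w[0]-r[0][0],w[1]-r[0][1]))
pl([r[0][0],r[0][1],98],np.radians(20.5-90))
```

```text
(250, 161, 27, 112)
bar ((646.6275634765625, -208.11923217773438), (73.73666381835938, 15.267114639282227), 20.403156280517578)
lug [ 694.13769876 -191.73557604    5.        ] 19.02652311163335 50.25571752002527
0 [27.   0.5  3.2] [ 0.0017 -0.0027  0.0008]
1 [27.   0.4  3.1] [ 0.0017 -0.0027  0.0008]
pos [ 643.7 -202.7  152. ] h -1.2097 dh -0.0033 force [ 1.   1.2 -0.4] w 42.6 t 12.5 q [-0.1   0.86  0.68  1.53 -0.62  0.98 -0.44]
```

```bash
python3 -m handwheel '0 15 0 6 0 -.003 0;0 20 0 0 0 0 0;0 0 0 0 0 0 0'
python3 - <<'E'
from h import *
pl([645.7,-208.5,99],np.radians(20.5-90))
E
```

```text
clock: 12.8
eef_pos: [648.5, -208.1, 118.6]
tool_rot: [1.163, 1.568, -0.043]
force: [-0.9, 0.9, 0.2]
width: 42.4
0 [19.6 -2.8 -0.7] [ 0.0067  0.0012 -0.0028]
pos [ 648.5 -208.1  118.6] h -1.2063 dh -0.0067 force [-0.9  0.9  0.2] w 42.4 t 12.8 q [-0.08  0.9   0.66  1.54 -0.65  0.92 -0.41]
```

```bash
python3 -m handwheel '0 12 -3 -1 .007 0 -.003;0 6 -1 0 0 0 0;0 0 0 0 0 0 0'
python3 - <<'E'
from h import *
pl([645.7,-208.5,99],np.radians(20.5-90))
E
```

```text
clock: 13.1
eef_pos: [645.2, -209.8, 101.0]
tool_rot: [0.388, 1.567, -0.826]
force: [-0.4, -0.3, -0.9]
width: 42.7
0 [ 2.   0.9 -1. ] [-0.0008  0.0036 -0.0015]
pos [ 645.2 -209.8  101. ] h -1.2138 dh 0.0008 force [-0.4 -0.3 -0.9] w 42.7 t 13.1 q [-0.07  0.92  0.65  1.56 -0.66  0.89 -0.4 ]
```

```bash
python3 -m handwheel '0 2 1 -1 0 0 0;-1 0 0 0 0 0 0;-1 0 0 0 0 0 0;-1 0 0 0 0 0 0;-1 0 0 0 0 0 0;-1 0 0 0 0 0 0'
python3 - <<'E'
from h import *
p=camera_params("wrist");im=get_image("wrist");cv2.imwrite("pics/w9.png",im);import pickle;pickle.dump(p,open("w9.pkl","wb"))
pl([645.7,-208.5,290])
E
```

```text
clock: 13.7
eef_pos: [646.3, -208.3, 99.7]
tool_rot: [0.55, 1.566, -0.664]
force: [-0.7, 0.8, -2.3]
width: 14.9
0 [-38.1  -0.    0.1] [ 0.      0.0008 -0.0005]
1 [-38.1  -0.    0.1] [ 0.      0.0008 -0.0005]
2 [-38.1  -0.1   0.1] [ 0.      0.0008 -0.0005]
3 [-38.1  -0.1   0. ] [ 0.      0.0008 -0.0005]
4 [-38.1  -0.1   0. ] [ 0.      0.0008 -0.0005]
pos [ 646.3 -208.4   99.7] h -1.2136 dh 0 force [ 0.3  0.8 -1.3] w 14.9 t 13.75 q [-0.07  0.92  0.64  1.56 -0.66  0.89 -0.4 ]
```

View pics/w9.png

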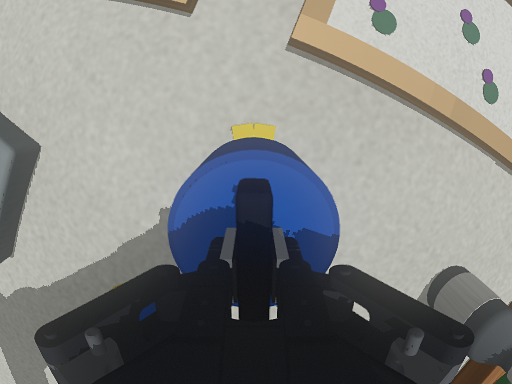

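Run:
```python
from h import *
import pickle
p=pickle.load(open("w9.pkl","rb"));im=cv2.imread("pics/w9.png")
hsv=cv2.cvtColor(im,cv2.COLOR_BGR2HSV)
ym=((hsv[...,0]>18)&(hsv[...,0]<35)&(hsv[...,1]>120)).astype(np.uint8);ym[150:]=0
v,u=np.nonzero(ym);print(u.min(),u.max(),v.min(),v.max())
s=ctrl.read_state();T=rot(s['tool_rot'])
for q in((253.5,123.5),(253.5,124.5)):print(T.T@(plane(p,*q,6,True)-s['eef_pos']))
# lug corners ends -> angle
for q in((231,127),(275,127)):
    d=(plane(p,*q,6,True)-s['eef_pos']);print(np.hypot(d[0],d[1]),np.degrees(np.arctan2(d[1],d[0])))
# top face far rim: r 49.5 z 86
g=im[:,253].astype(int);print([(i,tuple(g[i])) for i in range(120,185,2)])
```

```text
232 274 123 139
[93.84091771 57.02762501  0.2938451 ]
[93.83902944 56.25919585  0.29434547]
57.09631916672624 37.27603023355234
57.26454676894587 3.1174640116656183
[(120, (np.int64(170), np.int64(178), np.int64(177))), (122, (np.int64(172), np.int64(179), np.int64(178))), (124, (np.int64(125), np.int64(152), np.int64(157))), (126, (np.int64(102), np.int64(149), np.int64(158))), (128, (np.int64(85), np.int64(164), np.int64(179))), (130, (np.int64(87), np.int64(189), np.int64(206))), (132, (np.int64(87), np.int64(188), np.int64(205))), (134, (np.int64(87), np.int64(189), np.int64(205))), (136, (np.int64(85), np.int64(196), np.int64(215))), (138, (np.int64(104), np.int64(71), np.int64(63))), (140, (np.int64(104), np.int64(75), np.int64(67))), (142, (np.int64(104), np.int64(74), np.int64(66))), (144, (np.int64(103), np.int64(73), np.int64(65))), (146, (np.int64(103), np.int64(73), np.int64(64))), (148, (np.int64(101), np.int64(70), np.int64(62))), (150, (np.int64(151), np.int64(89), np.int64(65))), (152, (np.int64(151), np.int64(88), np.int64(64))), (154, (np.int64(151), np.int64(88), np.int64(63))), (156, (np.int64(151), np.int64(87), np.int64(61))), (158, (np.int64(150), np.int64(86), np.int64(59))), (160, (np.int64(164), np.int64(94), np.int64(62))), (162, (np.int64(164), np.int64(94), np.int64(62))), (164, (np.int64(163), np.int64(93), np.int64(59))), (166, (np.int64(163), np.int64(92), np.int64(57))), (168, (np.int64(163), np.int64(91), np.int64(57))), (170, (np.int64(162), np.int64(90), np.int64(55))), (172, (np.int64(163), np.int64(90), np.int64(54))), (174, (np.int64(163), np.int64(90), np.int64(53))), (176, (np.int64(165), np.int64(90), np.int64(52))), (178, (np.int64(97), np.int64(55), np.int64(40))), (180, (np.int64(56), np.int64(40), np.int64(37))), (182, (np.int64(57), np.int64(40), np.int64(36))), (184, (np.int64(57), np.int64(40), np.int64(35)))]
```

Run:
```python
from h import *
import pickle
p=pickle.load(open("w9.pkl","rb"))
s=ctrl.read_state();T=rot(s['tool_rot'])
f=lambda v,z:(T.T@(plane(p,254,v,z,True)-s['eef_pos']))[1].round(1)
print('lug',f(123.5,6)-60,'foot/lug join',f(137.2,6)-49.5,'rim149',f(149,82)-49.5,f(149,86)-49.5,'bev159',f(159,86)-49.5,'bar',f(178,116)-36,f(178,114)-36)
print(s['eef_pos'],p['eye'],T.T@(p['eye']-s['eef_pos']))
```

```text
lug -3.0 foot/lug join -3.0 rim149 -2.299999999999997 -1.7999999999999972 bev159 -6.799999999999997 bar 3.799999999999997 3.299999999999997
[ 646.25149087 -208.35303327   99.69851584] [ 708.69633974 -184.95100648  234.04548945] [-134.18188734   67.01613705    0.42639288]
```

```bash
python3 -m handwheel '-1 -15 0 0 0 0 0;-1 -40 0 0 0 0 0;-1 -40 0 0 0 0 0;-1 -40 0 0 0 0 0;-1 -35 0 0 0 0 0'
python3 - <<'E'
from h import *
pl([570,84.2,255],np.radians(-91.3),n=10)
E
```

```text
clock: 14.25
eef_pos: [641.8, -206.0, 271.4]
tool_rot: [-2.089, 1.56, 2.979]
force: [0.1, -0.1, -3.2]
width: 14.7
0 [  1.8   3.4 -29.7] [ 0.0378 -0.0003  0.001 ]
1 [  1.8   2.3 -29.8] [ 0.0378 -0.0003  0.001 ]
2 [  1.7   1.1 -29.9] [ 0.0378 -0.0003  0.001 ]
3 [  1.7  -0.  -29.9] [ 0.0378 -0.0003  0.001 ]
4 [  1.7  -1.1 -29.9] [ 0.0378 -0.0003  0.001 ]
5 [  1.7  -2.3 -29.8] [ 0.0378 -0.0003  0.001 ]
6 [  1.7  -3.4 -29.7] [ 0.0378 -0.0003  0.001 ]
7 [  1.7  -4.5 -29.5] [ 0.0378 -0.0003  0.001 ]
8 [  1.7  -5.6 -29.4] [ 0.0378 -0.0003  0.001 ]
9 [  1.7  -6.7 -29.1] [ 0.0378 -0.0003  0.001 ]
pos [ 641.8 -206.   271.4] h -1.2156 dh -0.3779 force [ 0.1 -0.1 -3.2] w 14.7 t 14.25 q [-0.12  0.75  0.76  1.4  -0.52  1.21 -0.52]
```

```bash
python3 -m handwheel '-1 1 3 -20 .038 0 0;-1 1 2 -30 .038 0 0;-1 1 1 -30 .038 0 0;-1 1 0 -30 .038 0 0;-1 1 -1 -30 .038 0 0;-1 1 -2 -30 .038 0 0;-1 1 -3 -30 .038 0 0;-1 1 -4 -30 .038 0 0;-1 1 -5 -30 .038 0 0;-1 1 -6 -30 .038 0 0'; python3 -m handwheel '-1 0 0 0 0 0 0;-1 0 0 0 0 0 0'
python3 - <<'E'
from h import *
pl([570,84.2,255],np.radians(-91.3))
E
```

```text
clock: 15.25
eef_pos: [577.4, 77.6, 278.5]
tool_rot: [1.215, 1.559, -0.411]
force: [0.8, 0.6, -2.9]
width: 15.0
clock: 15.45
eef_pos: [576.1, 84.2, 279.2]
tool_rot: [1.551, 1.561, -0.067]
force: [0.6, -0.8, -2.4]
width: 15.3
0 [24.1 -6.3  0.3] [-0.0244  0.0003 -0.0093]
pos [576.1  84.2 279.2] h -1.6178 dh 0.0244 force [ 0.6 -0.8 -2.4] w 15.3 t 15.45 q [-0.76  0.65  0.96  1.69 -0.59  1.11 -1.24]
```

```bash
python3 -m handwheel '-1 14 -6 0 -.024 0 -.009;-1 10 -1 0 0 0 0;-1 0 0 0 0 0 0;-1 0 0 0 0 0 0'
python3 - <<'E'
from h import *
import pickle
P={}
for n in("wrist","scene","side"):
    P[n]=camera_params(n);im=get_image(n);cv2.imwrite(f"pics/{n}10.png",im)
pickle.dump(P,open("p10.pkl","wb"))
pl([570,84.2,230],np.radians(-91.3))
b=cv2.imread("pics/scene10.png");c=cv2.imread("pics/side10.png")
b=cv2.resize(b[130:250,220:340],(400,400),interpolation=2);c=cv2.resize(c[90:210,190:310],(400,400),interpolation=2)
cv2.imwrite("pics/c10.png",np.hstack([b,c]))
E
```

```text
clock: 15.85
eef_pos: [570.2, 81.3, 256.8]
tool_rot: [1.574, 1.567, -0.024]
force: [-0.8, -0.8, -2.1]
width: 15.0
0 [26.9 -0.4 -2.4] [-0.0032 -0.0002 -0.004 ]
pos [570.3  81.8 256.9] h -1.5966 dh 0.0032 force [ 0.8 -0.2 -3.8] w 14.4 t 16.0 q [-0.74  0.66  0.93  1.73 -0.6   1.06 -1.2 ]
```

View pics/wrist10.png

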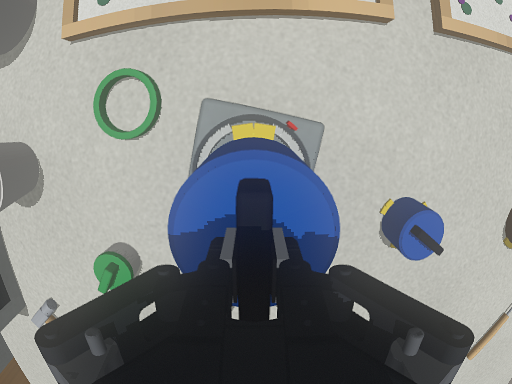

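View pics/c10.png

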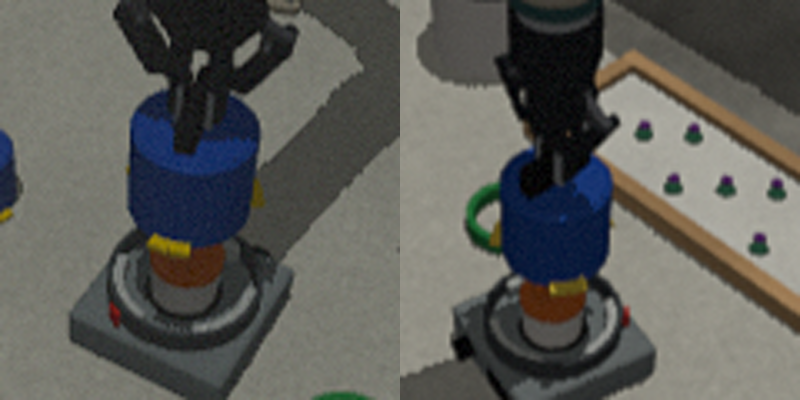

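The shell hangs upright over the pot, lug at wrist (253,131) facing the gap next to the red flag (291,126). I lower it to just above the ring.

```bash
python3 -m handwheel '-1 18 0 -3 -.003 0 -.004;-1 20 0 0 0 0 0;-1 20 0 0 0 0 0;-1 15 0 0 0 0 0;-1 0 0 0 0 0 0;-1 0 0 0 0 0 0'
python3 - <<'E'
from h import *
import pickle
P={}
for n in("wrist","scene","side"):
    P[n]=camera_params(n);im=get_image(n);cv2.imwrite(f"pics/{n}11.png",im)
pickle.dump(P,open("p11.pkl","wb"))
pl([570,84.2,172],np.radians(-91.3))
a=cv2.imread("pics/wrist11.png");a=cv2.resize(a[90:200,195:325],(780,660),interpolation=2)[:600];cv2.imwrite("pics/a11.png",a)
b=cv2.imread("pics/scene11.png");c=cv2.imread("pics/side11.png")
b=cv2.resize(b[150:240,230:320],(400,400),interpolation=2);c=cv2.resize(c[125:215,190:280],(400,400),interpolation=2)
cv2.imwrite("pics/c11.png",np.hstack([b,c]))
E
```

```text
clock: 16.6
eef_pos: [571.0, 86.1, 177.7]
tool_rot: [-2.311, 1.57, 2.38]
force: [0.3, 0.3, -2.8]
width: 15.1
0 [ 6.7 -1.4  2. ] [ 0.0015 -0.001  -0.0011]
pos [571.4  86.2 178.7] h -1.592 dh -0.0015 force [ 0.3 -1.  -2.7] w 14.5 t 16.75 q [-0.7   0.75  0.85  1.8  -0.7   0.92 -1.12]
```

View pics/a11.png

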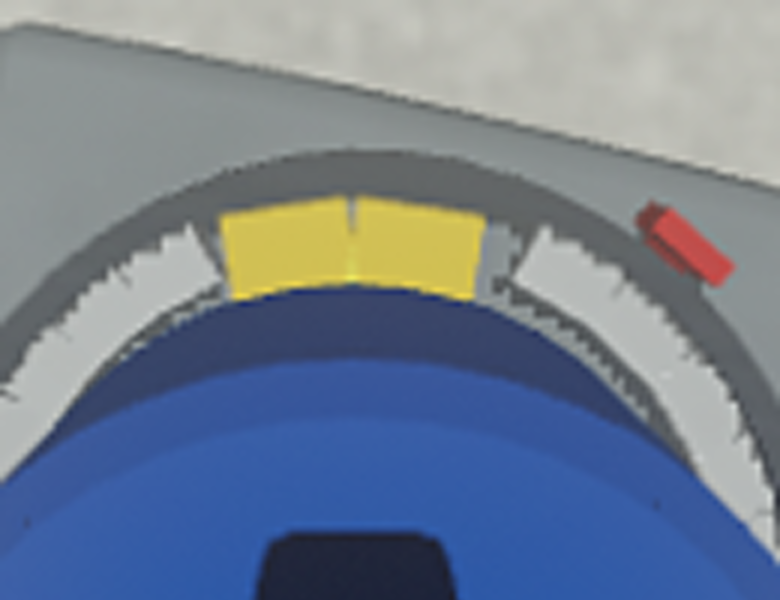

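View pics/c11.png

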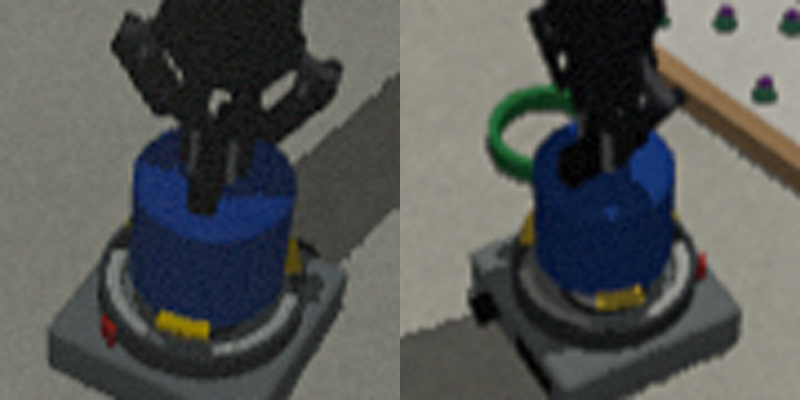

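Run:
```python
from h import *
import pickle
P=pickle.load(open("p11.pkl","rb"));p=P["wrist"]
f=lambda x,y,z:plane(p,195+(x+.5)/6-.5,90+(y+.5)/6-.5,z,True).round(1)
print('wall',f(353,150,66),'lug edge',f(353,198,84.5),'corners',f(222,215,84.5),f(486,216,84.5))
print('gap corners',f(190,225,62),f(220,275,62),f(545,228,62),f(513,278,62))
```

```text
wall [634.8  84.1  66. ] lug edge [629.   84.2  84.5] corners [627.2 100.8  84.5] [626.4  67.4  84.5]
gap corners [624.9 107.1  62. ] [617.7 103.1  62. ] [623.5  57.5  62. ] [616.5  62.1  62. ]
```

```bash
python3 -m handwheel '-1 0 -2 2 .006 0 0;-1 0 0 0 0 0 0;-1 0 0 0 0 0 0'
python3 - <<'E'
from h import *
pl([569.8,84.8,162],np.radians(-91.6))
E
```

```text
clock: 17.05
eef_pos: [570.3, 84.0, 180.5]
tool_rot: [1.931, 1.566, 0.333]
force: [-0.2, 0.1, -2.8]
width: 15.1
0 [18.5 -0.6 -0.8] [ 0.0002 -0.0017 -0.0044]
pos [570.3  84.  180.5] h -1.5985 dh -0.0002 force [-0.2  0.1 -2.8] w 15.1 t 17.05 q [-0.7   0.75  0.85  1.81 -0.7   0.91 -1.12]
```

```bash
python3 -m handwheel '-1 6 -1 -1 0 -.002 -.004;-1 6 0 0 0 0 0;-1 0 0 0 0 0 0'
python3 - <<'E'
from h import *
pl([569.8,84.8,162],np.radians(-91.6))
E
```

```text
clock: 17.35
eef_pos: [569.5, 85.4, 168.0]
tool_rot: [1.711, 1.57, 0.113]
force: [-0.0, 0.3, -3.3]
width: 15.2
0 [6.  0.3 0.6] [ 0.0005 -0.0001 -0.001 ]
pos [569.5  85.4 168. ] h -1.5982 dh -0.0005 force [-0.   0.3 -3.3] w 15.2 t 17.35 q [-0.69  0.76  0.84  1.82 -0.72  0.9  -1.12]
```

```bash
python3 -m handwheel '-1 3 0 1 0 0 0;-1 6 0 0 0 0 0;-1 0 0 0 0 0 0'
python3 - <<'E'
from h import *
pl([569.8,84.8,155],np.radians(-91.6))
E
```

```text
clock: 17.65
eef_pos: [569.3, 84.3, 157.7]
tool_rot: [0.985, 1.571, -0.613]
force: [0.4, 0.8, -2.9]
width: 14.8
0 [ 2.7  0.5 -0.5] [ 0.0006  0.0001 -0.0002]
pos [569.3  84.3 157.7] h -1.5982 dh -0.0006 force [ 0.4  0.8 -2.9] w 14.8 t 17.65 q [-0.68  0.77  0.82  1.83 -0.73  0.88 -1.1 ]
```

The foot is already below the ring's top with no contact force, so the lugs are in the gaps. I continue down.

```bash
python3 -m handwheel '-1 5 0 0 0 0 0;-1 4 0 0 0 0 0;-1 0 0 0 0 0 0'
python3 - <<'E'
from h import *
pl([569.8,84.8,145],np.radians(-91.6))
E
```

```text
clock: 17.95
eef_pos: [569.3, 84.2, 147.8]
tool_rot: [0.242, 1.57, -1.357]
force: [0.2, -0.5, -2.2]
width: 15.0
0 [ 2.8  0.5 -0.6] [ 0.0005  0.0003 -0.0001]
pos [569.3  84.2 147.8] h -1.5983 dh -0.0005 force [ 0.2 -0.5 -2.2] w 15.0 t 17.95 q [-0.68  0.79  0.81  1.83 -0.75  0.86 -1.09]
```

```bash
python3 -m handwheel '-1 3 0 -1 0 0 0;-1 2 0 0 0 0 0;-1 0 0 0 0 0 0'
python3 - <<'E'
from h import *
pl([569.8,84.8,145],np.radians(-91.6))
E
```

```text
clock: 18.25
eef_pos: [569.9, 85.2, 145.3]
tool_rot: [2.39, 1.568, 0.792]
force: [-0.2, -0.3, -2.8]
width: 14.8
0 [ 0.3 -0.1  0.4] [ 0.0005 -0.0018 -0.0017]
pos [569.9  85.2 145.3] h -1.5983 dh -0.0005 force [-0.2 -0.3 -2.8] w 14.8 t 18.25 q [-0.67  0.79  0.81  1.83 -0.75  0.85 -1.09]
```

```bash
python3 -m handwheel '-1 2 0 0 0 0 0;-1 2 0 0 0 0 0;-1 0 0 0 0 0 0'
python3 - <<'E'
from h import *
s=ctrl.read_state();print(s['torque'])
p=camera_params("wrist");cv2.imwrite("pics/a12.png",cv2.resize(get_image("wrist")[90:200,195:325],(780,660),interpolation=2)[:600])
pl([569.8,84.8,144.5],np.radians(-91.6))
E
```

```text
clock: 18.55
eef_pos: [570.5, 85.4, 145.3]
tool_rot: [2.507, 1.564, 0.909]
force: [0.1, -0.6, -3.3]
width: 14.9
[-0.04750914  0.07708567 -0.03501461]
0 [ 0.6 -0.8  0.8] [ 0.0011 -0.0052 -0.0039]
pos [570.6  85.6 145.1] h -1.5976 dh -0.0011 force [-0.2 -0.5 -2.4] w 14.9 t 18.6 q [-0.67  0.79  0.8   1.83 -0.75  0.85 -1.08]
```

View pics/a12.png

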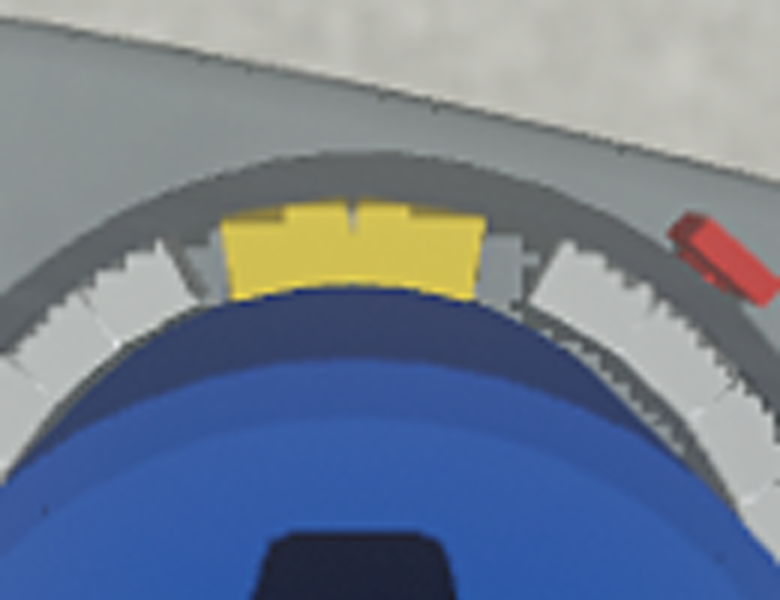

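The lug (353,245 in the crop) sits inside the gap, below the ring's top. Now the clockwise twist.

```bash
python3 -m handwheel '-1 0.5 -1 1 .06 -.005 -.004;-1 0 0 0 .06 0 0;-1 0 0 0 .06 0 0;-1 0 0 0 0 0 0'
python3 - <<'E'
from h import *
s=ctrl.read_state();t=np.arctan2(rot(s['tool_rot'])[1,2],rot(s['tool_rot'])[0,2])+np.pi/2;print('theta',t)
print('torque',s['torque'])
pl([567.4+2.4*np.cos(t),84.6+2.4*np.sin(t),144.5])
E
```

```text
clock: 19.0
eef_pos: [571.8, 84.9, 144.7]
tool_rot: [1.674, 1.567, -0.108]
force: [-2.5, 1.3, 4.5]
width: 14.7
theta -0.21099569451636224
torque [-0.05004986  0.50680607 -0.07721237]
0 [ 0.2 -1.9  1.2] [-0.     -0.0004 -0.004 ]
pos [571.8  84.9 144.7] h -1.7818 dh 0 force [-2.5  1.3  4.5] w 14.7 t 19.0 q [-0.7   0.81  0.86  1.83 -0.79  0.88 -1.24]
```

```bash
python3 -m handwheel '-1 0 -2 1 .06 0 -.004;-1 0 -.5 .5 .06 0 0;-1 0 -.5 .5 .06 0 0;-1 0 0 0 0 0 0'
python3 - <<'E'
from h import *
s=ctrl.read_state();t=np.arctan2(rot(s['tool_rot'])[1,2],rot(s['tool_rot'])[0,2])+np.pi/2;print('theta',t)
print('torque',s['torque'])
pl([567.4+2.4*np.cos(t),84.6+2.4*np.sin(t),144.5])
E
```

```text
clock: 19.4
eef_pos: [571.1, 83.4, 144.7]
tool_rot: [1.701, 1.565, -0.259]
force: [-0.6, -0.2, 1.9]
width: 14.7
theta -0.38992838909557936
torque [-0.07627175  0.3825971  -0.05240607]
0 [ 0.2 -1.4  0.3] [-0.     -0.0007 -0.0055]
pos [571.1  83.4 144.7] h -1.9607 dh 0 force [-0.6 -0.2  1.9] w 14.7 t 19.4 q [-0.72  0.83  0.9   1.84 -0.83  0.9  -1.38]
```

```bash
python3 -m handwheel '-1 0 -1.5 .5 .06 0 -.005;-1 0 -.7 .4 .06 0 0;-1 0 -.7 .4 .06 0 0;-1 0 0 0 0 0 0'
python3 - <<'E'
from h import *
s=ctrl.read_state();t=np.arctan2(rot(s['tool_rot'])[1,2],rot(s['tool_rot'])[0,2])+np.pi/2;print('theta',t)
print('torque',s['torque'])
pl([567.4+2.4*np.cos(t),84.6+2.4*np.sin(t),144.5])
E
```

```text
clock: 19.8
eef_pos: [570.9, 83.2, 144.9]
tool_rot: [1.987, 1.564, -0.15]
force: [-0.0, 0.1, 0.6]
width: 14.8
theta -0.5655424453114968
torque [-0.03063094  0.24617908 -0.0036719 ]
0 [ 0.4 -1.3  0.7] [-0.     -0.0028 -0.0063]
pos [570.9  83.2 144.9] h -2.1363 dh 0 force [-0.   0.1  0.6] w 14.8 t 19.8 q [-0.74  0.85  0.94  1.84 -0.87  0.92 -1.52]
```

```bash
python3 -m handwheel '-1 0 -1.5 .7 .06 -.003 -.006;-1 0 -.7 .4 .06 0 0;-1 0 -.7 .4 .06 0 0;-1 0 0 0 0 0 0'
python3 - <<'E'
from h import *
s=ctrl.read_state();t=np.arctan2(rot(s['tool_rot'])[1,2],rot(s['tool_rot'])[0,2])+np.pi/2;print('theta',t)
print('torque',s['torque'])
pl([567.4+2.4*np.cos(t),84.6+2.4*np.sin(t),144.5])
E
```

```text
clock: 20.2
eef_pos: [569.9, 83.3, 144.8]
tool_rot: [2.016, 1.566, -0.294]
force: [0.1, 1.4, 0.6]
width: 15.0
theta -0.7393228404348529
torque [ 0.00204693  0.15698152 -0.01140391]
0 [ 0.3 -0.3  0.7] [-0.     -0.0019 -0.004 ]
pos [569.9  83.3 144.8] h -2.3101 dh 0 force [0.1 1.4 0.6] w 15.0 t 20.2 q [-0.75  0.87  0.99  1.84 -0.9   0.95 -1.66]
```

```bash
python3 -m handwheel '-1 0 -.7 .7 .06 -.002 -.004;-1 0 -.5 .4 .06 0 0;-1 0 0 0 0 0 0'
python3 - <<'E'
from h import *
s=ctrl.read_state();t=np.arctan2(rot(s['tool_rot'])[1,2],rot(s['tool_rot'])[0,2])+np.pi/2;print('theta',t)
print('torque',s['torque'])
p=camera_params("wrist");im=get_image("wrist");cv2.imwrite("pics/w13.png",im)
pl([567.4+2.4*np.cos(t),84.6+2.4*np.sin(t),144.5])
E
```

```text
clock: 20.5
eef_pos: [568.8, 83.7, 144.8]
tool_rot: [0.942, 1.57, -1.474]
force: [-0.1, -0.4, 0.6]
width: 15.3
theta -0.8459421249885044
torque [-0.21056958 -0.00757577  1.34461526]
0 [0.4 0.8 0.4] [ 0.      0.0003 -0.0005]
pos [568.8  83.7 144.9] h -2.4166 dh 0 force [ 0.5 -0.3 -0.1] w 14.6 t 20.55 q [-0.76  0.88  1.01  1.84 -0.91  0.97 -1.76]
```

View pics/w13.png

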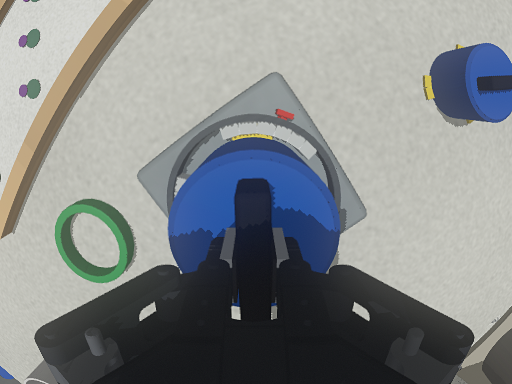

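Torque about vertical rose to 1.3 N m, so the shell is against the stop. I check the flag's angle (wrist 285,114).

```bash
python3 -m handwheel '-1 0 0 0 .05 0 0;-1 0 0 0 .05 0 0;-1 0 0 0 0 0 0'
python3 - <<'E'
from h import *
s=ctrl.read_state();t=np.arctan2(rot(s['tool_rot'])[1,2],rot(s['tool_rot'])[0,2])+np.pi/2;print('theta',t)
print('torque',s['torque'])
p=camera_params("wrist");im=get_image("wrist");cv2.imwrite("pics/w14.png",im)
hsv=cv2.cvtColor(im,cv2.COLOR_BGR2HSV);m=(((hsv[...,0]<5)|(hsv[...,0]>174))&(hsv[...,1]>150)).astype(np.uint8);m[:90]=0;m[140:]=0;m[:,:250]=0;m[:,320:]=0
u=np.argwhere(m).mean(0)[::-1];w=plane(p,*u,60,True);print(u,m.sum(),w,np.degrees(np.arctan2(w[1]-84.3,w[0]-567.5)))
pl([567.4+2.4*np.cos(t),84.6+2.4*np.sin(t),144.5])
E
```

```text
clock: 20.85
eef_pos: [568.6, 84.1, 145.0]
tool_rot: [0.101, 1.568, -2.396]
force: [0.9, -2.2, 0.8]
width: 14.9
theta -0.9263836971750541
torque [-0.27166318  0.0439472   2.13622903]
[276.9   110.825] 80 [594.88245032  18.17475823  60.        ] -67.50556308824763
0 [0.5 1.3 0.7] [ 0.      0.0027 -0.0002]
pos [568.6  84.1 145. ] h -2.4973 dh 0 force [ 1.2 -1.2  1.5] w 14.9 t 20.9 q [-0.77  0.89  1.03  1.84 -0.93  0.99 -1.83]
```

Flag at -67.5° against -41.6° before, which is 0.45 rad: home. I relieve the torque and release.

```bash
python3 -m handwheel '-1 0 0 0 -.04 0 0;-.2 0 0 0 0 0 0;-.2 0 0 0 0 0 0;0 0 0 0 0 0 0;0 0 0 0 0 0 0;0 -15 0 0 0 0 0;0 -40 0 0 0 0 0;0 -40 0 0 0 0 0;0 -30 0 0 0 0 0;0 0 0 0 0 0 0'
python3 - <<'E'
from h import *
p=camera_params("wrist");im=get_image("wrist");cv2.imwrite("pics/w15.png",im)
hsv=cv2.cvtColor(im,cv2.COLOR_BGR2HSV);m=(((hsv[...,0]<5)|(hsv[...,0]>174))&(hsv[...,1]>150)).astype(np.uint8);m[230:]=0
for c in cv2.findContours(m,0,1)[0]:
    if cv2.contourArea(c)>15:
        u=c[:,0].mean(0);w=plane(p,*u,60,True);print(u,w,np.degrees(np.arctan2(w[1]-84.3,w[0]-567.5)))
b=get_image("scene")[160:250,230:320];c=get_image("side")[130:220,190:280]
cv2.imwrite("pics/c15.png",np.hstack([cv2.resize(x,(400,400),interpolation=2) for x in(b,c)]))
pl([569,84,260])
E
```

```text
clock: 21.9
eef_pos: [567.8, 82.1, 277.4]
tool_rot: [-0.619, 1.568, -3.087]
force: [0.4, 0.0, -0.5]
width: 42.6
[268.42857143 111.9047619 ] [594.5172807   18.08002509  60.        ] -67.8048884062793
0 [12.4  2.  -3.3] [-0.      0.0078  0.0069]
pos [565.3  83.5 272.5] h -2.468 dh 0 force [ 1.2 -0.4 -0.1] w 42.6 t 22.05 q [-0.84  0.75  1.17  1.71 -0.74  1.21 -1.94]
```

View pics/w15.png

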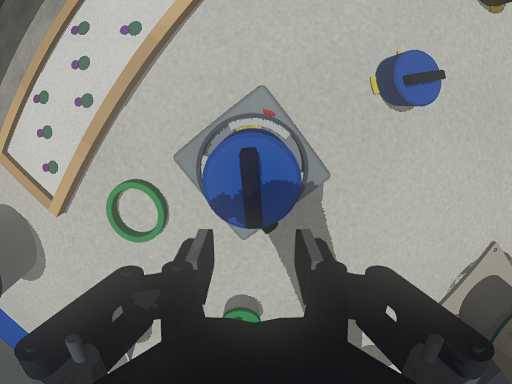

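View pics/c15.png

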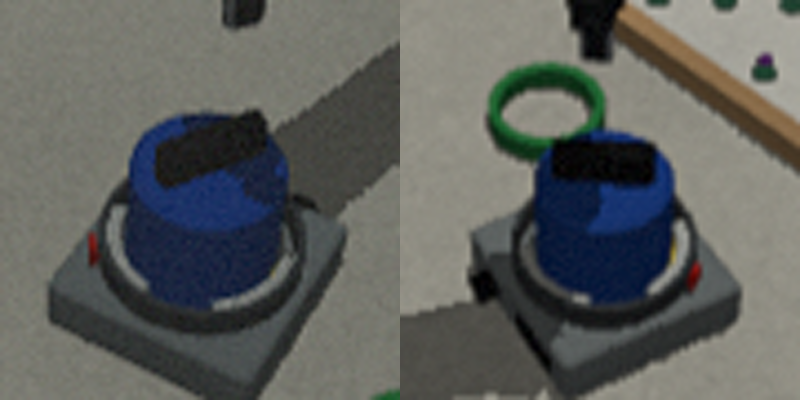

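The shell is closed, upright and released, with its lugs under the white ledges, and the flag reads -67.8° (0.457 rad). I hand the job in.

```bash
python3 -c "
from cell import ctrl
print(ctrl.finish_job());s=ctrl.read_state();print(s['clock'],s['force'])"
```

```text
the job is handed in; nothing more can be done
None
the job is handed in; nothing more can be done
```

The job is done and handed in at about 22 s. The orange-lidded pot stands in the nest under the closed guard shell, the interlock is home and the robot is clear.

**What I did**
- I set the pot down in the nest and released it. The wrist view put it within 1 mm of the centre.
- I picked the larger blue shell by its bar, lined its lugs up with the ring gaps at about -1.6° and lowered it to the nest floor with no jam.
- I twisted it clockwise about 0.8 rad until it met the stop, where torque reached 1.3 N m and then 2.1 N m on an extra push. Then I released it and lifted clear.

**Last checks**
- The red flag had moved from -41.6° to -67.8°, about 0.45 rad, so the interlock is fully home.
- The shell looked upright and centred, with its lugs under the ring ledges and the fingers clear of it.
- I never went near the green-lidded pot, tape roll, tub or bottle. I did not measure their positions afterwards.

**What disagreed**
- The early estimates of the shell's centre differed by about 5 mm between views. I fixed this by measuring the grasp offset at the lug, about 2.5 mm along the bar.
- The bar slipped slightly in the jaws during the final push on the stop, with no effect on the result.
- On the final pot check, the scene and side cameras gave centres up to about 4.5 mm off the wrist value because the grip bar spoiled their outline. I relied on the wrist view.

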